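# Seat the lid on a tablet canister and tighten it to the first click

## Robot

A 7-joint arm with a two-finger parallel gripper is mounted at the origin on the work surface. World frame = base frame: x ahead of the robot, y to its left, z up, the work surface at z = 0. Lengths are in mm, angles in rad, forces in N, time in s.
With the tool pointing down it reaches from about 425 to 825 mm from the base axis. Payload 3.6 kg.
Tool frame: the origin (TCP) lies at the centre of the arm's flange, where the gripper is bolted on; the fingertips stand 186 mm ahead of it and the grasp point (between the pads) lies 167 mm ahead of it; z points along the fingers, y is the direction in which the jaws open and shut (so a half turn about z gives the same grasp; the last joint's range is limited). The gripper opens to 93 mm and grips with 3 to 60 N. Pads are 15 mm wide; open, the fingers measure 128 mm over their backs; the gripper's body (75 mm by 188 mm) begins 65 mm behind the grasp point.
Start: joints at [-1.27, 0.615, -0.013, 1.423, 0.008, 1.103, -0.04], TCP at [209.25, 615.378, 404.74] pointing down, gripper open.
Joint ranges: [-3.12, 3.12], [-0.3, 2.06], [-1.34, 1.32], [0.26, 2.42], [-1.36, 4.5], [0.01, 1.98], [-2.84, 2.84]. Speed limits (rad/s): [2.79, 2.79, 3.14, 3.14, 3.14, 3.14, 3.14].

## Interface

Orientations are given as a rotation vector (axis times angle).
In Python, from cell import manip gives the robot as it stands. The module is installed in compiled form; this text tells all that it offers.
- The arm moves only by the tool arm_command, never from a script. Its argument "motion" is one flat list of numbers, 6 for each row, row after row: the shift along the tool's x, y, z in cm, then the turn, a rotation vector about the tool's x, y, z in degrees. A call has 1 to 10 rows; each row shifts and turns the pose as measured when the row begins, along the tool's axes as they then stand; what a row does not reach is not made up. A row lasts 1/10 s, in which the tool goes at most 50 mm and 8.59 degrees, less where a joint would pass 70% of its speed; a pose out of reach is approached as far as the arm can. A call with a gripper value outside its range is refused whole. "gripper" is the closure in counts, from 0 (fully open) to 255 (shut), set as the call begins (left out, the last holds). The fingers move at their own pace and stop on an object; the grip force is fixed at half the most. Time passes only in rows, so rows that do not move let the fingers close. It gives the time, the measured TCP pose, the force and the opening at its end, in the units of the state.
- manip.sense(): the state, without advancing time (a new reading comes with each control period).
- manip.capture(name): name is "scene" or "top"; returns (picture, depth): 420x560x3 uint8, blue, green, red; 420x560 float32, mm along the optical axis (not along the pixel's ray), 0 where there is no reading.
- manip.get_calibration(name): a dict with "vfov" (degrees; the focal length in pixels is half the picture's height over the tangent of half this angle, whatever the lens; pixels are square), "cx", "cy" (the principal point, pixels), "extrinsics" (4x4, takes a point from camera to world coordinates). Camera axes: x right, y down, z forward; pixel columns grow to the right and rows downward; lengths in mm; the calibration is good to about 2 mm. A picture is of the moment at which its call begins. get_calibration takes no time and is no camera call.
- manip.job_done(): hands the job in, once; it reports no verdict.
Trained networks look in the newest picture that a camera, given by its name, has taken for a name from the list of things; names that differ only in an ending like _2 or _b are one class to them, and where a whole thing is asked for, a point or a joint stands for the part that bears it (a point fixed in the world has none). Each returns a list of dicts, best first, with "score" (0 to 1); they miss things now and then, are a little off and sometimes report something else, mostly with a low value. They report only what shows in the picture. A call takes as long as a camera call. They do not tell look-alikes from the thing itself.
- manip.silhouettes(camera, name): "region" (420x560 bool, what is visible of it) and "box" ([left, top, right, bottom] in pixels, round what is visible of it).
- manip.tip_of(camera, name): "location" ([column, row] in pixels: a listed point, or the origin of a listed thing).
The state is a dict: "t": time; "joints": joint angles; "joint_velocities": joint speeds; "tau": joint torques, N m; "eef_pos": TCP position; "tool_rot": TCP orientation; "contact_force": force on the tool from outside, world axes, zero at the start; "wrist_torque": the same for the moment, N m; "gripper_width": finger opening in mm.
Only numpy, scipy, OpenCV 4.12 (cv2) and the standard library are available. Lean on these libraries where they do the work, as an engineer would, in place of code of your own. Each camera call takes 0.05 s, during which the arm holds its last target.

## Task

Close the white tablet canister: set its lugged lid on the rim so that both lugs drop into the rim notches and the lid sits fully home and level, then turn the lid's bar knob clockwise until its clutch first clicks, stop there and let go. The notches may be turned some way either side of the holder's axis, so look or feel for them; do not turn on to a second click, and leave the other things on the table where they are.

Things in the scene. Friction and masses are not known exactly. Their poses are not given: they have to be found in the camera images.
- holder: Fixed steel holder, 150 x 150 mm plate 8 mm thick with four 37 mm high corner stops; origin at the centre of its underside. In it the white round canister is clamped immovably, outer radius 60 mm, with a bare aluminium rim round its open top. The turn of the canister in the holder is NOT reported by this pose.
- mouth (a point): Centre of the canister's mouth at rim-top height, 118 mm above the table; x, y as the holder's. Rim: outer radius 60, inner 50 mm, with two opposite notches, each 24 mm wide, 10 mm deep, cut right through it. The line through both notches lies anywhere within 0.6 rad either way of this x axis and is not reported: see them from above or feel for them with the lid.
- lid_seat (a point): Canister's loose lid, knob up: centre of the flange's underside, z up, x through the two lugs. White flange of radius 62 mm, 8 mm thick, above this point; below it a round chamfered centring spigot, radius 47, 13 mm deep (the lid's lowest face). Fully home, this point lies at the mouth point; with its lugs on top of the rim it stands 7 mm too high. Lid and knob weigh about 0.37 kg.
- lid_lug (a point): Centre of one of the lid's two lugs, 52.5 mm from the lid's axis along its +x; the other is opposite. Each lug is 14 mm wide, 7 mm deep, under the flange beside the spigot, and reaches out to radius 60 mm. The lid fits either way round (half turn).
- knob_grip (a point): Grip point of the lid's knob, on the lid's axis, 36 mm above the flange's underside: an upright grey bar 60 mm long (this point's x), 14 mm thick (y), 40 mm high: 18 mm of it above this point, 22 mm below, down to a flat steel boss of radius 18 mm. The knob's turn relative to the lugs varies from start to start. Anticlockwise it loosens by at most 0.4 rad, then carries the lid along.
- clutch (a joint): Slip of the knob's clutch, rad, 0 at the start; stays when let go. Turned clockwise from above, the knob first takes the lid along till the lugs bear on the notch sides, then turns 0.35 to 0.65 rad against 0.12 N m to tighten the seal and stops; at 0.35 N m the clutch slips and this value grows. First click at 0.06, second at 0.6.
- jar_mid (a point): Bystander: centre of a small closed white ointment jar, 48 mm across, 45 mm high.
- carton_mid (a point): Bystander: centre of a paper medicine carton 90 x 50 x 38 mm with a blue band.
- small_lid_mid (a point): Bystander: centre of a smaller white lid of some other jar, 76 mm across, 34 mm high, with a round knob; not for this canister.
- bottle_mid (a point): Bystander: centre of a closed amber bottle, 64 mm across, 140 mm high.
- mortar: Bystander: white bowl-shaped mortar, 110 mm across, 65 mm high; origin at its underside.
- pill_tray: Bystander: low white counting tray 160 x 110 x 22 mm; origin at its underside.
- spatula: Bystander: a spatula 190 mm long lying on the table; origin at its underside, x along it.
Things that resemble listed ones, but are neither listed nor needed, are in the scene too. Leave any purple look-alike of the part that bears lid_seat alone.

How it is judged (in metres and radians):
On the way, in this order (a step that is already met when the one before it is completed fails the run):
1. the lid is seated on the canister: lugs in the notches, flange flush on the rim, level (horizontal distance between lid_seat and mouth below 0.005 m and z of lid_seat in the frame of mouth between -0.003 and 0.003 m and angle between lid_seat's own z axis and vertical below 0.045 rad), for 0.2 s.
2. with the lid seated, the knob's clutch has clicked (all of step 1 and value of joint clutch above 0.06 rad), for 0.1 s.
At the end, for the whole second after the job is handed in: The lid sits on the canister within 5 mm of its centre, flange within 3 mm of the rim top, tilted less than 0.045 rad; the clutch has slipped between 0.06 (first click) and 0.6 rad (second click) (all of step 2 and value of joint clutch below 0.6 rad); the robot touches nothing.
It fails at once if the knob was turned on to the second click (value of joint clutch above 0.6 rad).
It fails at once if a bystander was moved more than 40 mm (distance of any of jar_mid, carton_mid, small_lid_mid, bottle_mid, mortar, pill_tray, spatula from where it was at the start of the episode above 0.04 m).
It also fails if it takes over 58 s, if anything falls off the work surface, if the arm or the gripper's body presses on something with over 40 N, if the wrist force passes 120 N, or if a joint passes its speed limit or range.

## Working session

There is one attempt and no reset: what is moved stays moved. The work goes in short steps, Python scripts to look and compute and a tool call to move; the robot and the scene stay as the last step left them, time stands still between calls to the robot, and variables do not carry over. Pictures are saved under pics/ and viewed, and the job is handed in when it is done.

Besides the shell and the picture viewer there is one more tool, called by a JSON object that holds its "fn" and its "kwargs", one argument or row to a line. arm_command: Moves the arm, as the interface text tells. Its arguments: {"type":"object","properties":{"motion":{"type":"array"},"gripper":{"type":"number"}},"required":["motion"]}

```bash
mkdir -p pics; cat > h.py <<'E'
import numpy as np, cv2
from cell import manip
from scipy.spatial.transform import Rotation as R
def cal(n):
    c=manip.get_calibration(n); f=210/np.tan(np.radians(c['vfov'])/2); return f,c['cx'],c['cy'],np.array(c['extrinsics'])
def ray(n,u,v):
    f,cx,cy,E=cal(n); d=E[:3,:3]@np.array([(u-cx)/f,(v-cy)/f,1.]); return E[:3,3],d
def atz(n,u,v,z):
    o,d=ray(n,u,v); return o+d*(z-o[2])/d[2]
def pix(n,P):
    f,cx,cy,E=cal(n); p=E[:3,:3].T@(np.asarray(P,float)-E[:3,3]); return p[0]/p[2]*f+cx,p[1]/p[2]*f+cy
def dep(n,D,u,v):
    o,d=ray(n,u,v); return o+d*D[int(round(v)),int(round(u))]
E
python3 - <<'E'
from h import *
s=manip.sense()
for k in s: print(k,np.round(s[k],3))
for n in ('scene','top'):
    p,d=manip.capture(n); cv2.imwrite(f'pics/{n}0.png',p); np.save(n+'0.npy',d)
    f,cx,cy,E=cal(n); print(n,f,cx,cy,np.round(E,3).tolist())
    for q in ('holder','mouth','lid_seat','lid_lug','knob_grip','small_lid_mid'):
        for r in manip.tip_of(n,q): print(n,q,r['score'],np.round(r['location'],1),np.round(dep(n,d,*np.clip(r['location'],0,[559,419])),1))
E
```

```text
t 0.0
joints [-1.27   0.616 -0.013  1.425  0.008  1.103 -0.04 ]
joint_velocities [ 0.001 -0.001  0.     0.     0.     0.001  0.   ]
tau [ 1.0000e-03 -4.5894e+01  2.0900e-01 -1.6573e+01 -6.1000e-02  2.1000e-02
  0.0000e+00]
eef_pos [209.141 615.103 403.586]
tool_rot [-0.512 -3.099  0.004]
contact_force [-1.205  0.294 -0.902]
wrist_torque [0.015 0.059 0.037]
gripper_width 93.24
scene 426.3218192689591 277.0857753456165 218.36611466988984 [[0.666, 0.608, -0.432, 968.106], [0.746, -0.534, 0.398, -418.616], [0.011, -0.587, -0.809, 968.803], [0.0, 0.0, 0.0, 1.0]]
scene holder 0.68 [288.9 250.9] [566.   -5.5  34.1]
scene holder 0.38 [224.2 290.7] [ 541.6 -196.5   25.4]
scene mouth 0.34 [245.3 297.4] [ 587.  -167.9   19.9]
scene lid_seat 0.8 [250.1 395.8] [ 773.7 -306.3   42.4]
scene lid_seat 0.69 [274.3 185.6] [371.  117.3  24.4]
scene lid_seat 0.56 [224.3 289.9] [ 541.2 -195.7   28. ]
scene lid_lug 0.95 [222.4 396.4] [ 731.3 -348.    20.4]
scene lid_lug 0.9 [247.2 293.6] [ 583.2 -158.7   22.3]
scene lid_lug 0.69 [131.6 272.1] [ 345.1 -337.8   20.6]
scene lid_lug 0.59 [286.2 193.5] [412.8 1
[... 760 characters left out ...]
id_seat 0.78 [336.8 205.9] [ 534.3 -177.5   25.4]
top lid_seat 0.67 [278.2 151.7] [689.1  -6.7  37.1]
top lid_lug 0.94 [388.5 275.1] [ 334.8 -327.5   21.2]
top lid_lug 0.89 [330.6 190.1] [ 580.2 -159.7   24.5]
top lid_lug 0.78 [229.8 250.6] [404.1 131.3  20.2]
top lid_lug 0.68 [319.1 262.4] [ 370.6 -126.8   17.8]
top lid_lug 0.66 [395.1 138.3] [ 734.3 -350.6   21.4]
top knob_grip 0.63 [398.2 294.4] [ 286.7 -340.5   68.9]
top knob_grip 0.6 [344.7 201.2] [ 548.1 -200.5   25.1]
top knob_grip 0.51 [382.8 126.5] [ 757.5 -301.8   67.7]
top knob_grip 0.5 [228.3 263.9] [369.6 131.   65.5]
top knob_grip 0.44 [337.2 270.7] [ 348.1 -177.1   31.2]
top small_lid_mid 0.67 [271.3 199.8] [550.3  12.5  34.8]
```

View pics/scene0.png

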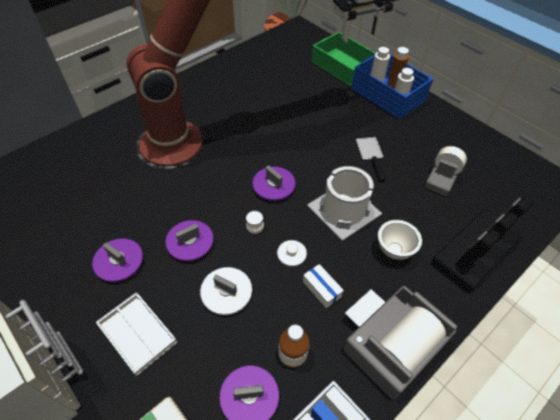

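View pics/top0.png

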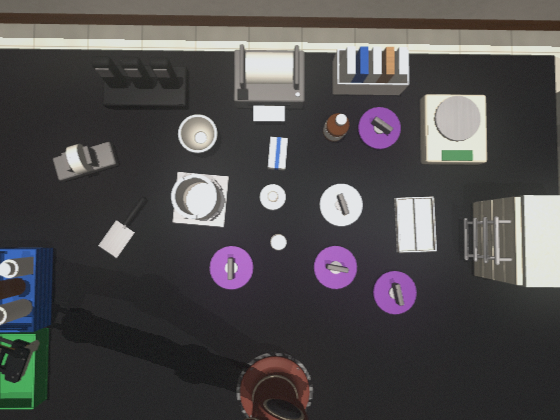

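The white lid with the bar knob is at top (341,205) and scene (226,290). The purple look-alikes are at top (231,268), (335,268), (395,293) and (380,128). The small white lid with the round knob is at (272,197), and the canister is at (200,198). Next I'll crop in on the white lid and the canister.

```bash
python3 - <<'E'
from h import *
t=cv2.imread('pics/top0.png'); s=cv2.imread('pics/scene0.png')
def c(im,u,v,r=38): return cv2.resize(im[v-r:v+r,u-r:u+r],(380,290*380//290),interpolation=cv2.INTER_CUBIC)
a=np.hstack([c(t,341,205),c(t,200,198)])
cv2.imwrite('pics/c0.png',a)
a=np.hstack([c(s,226,290),c(s,347,198)])
cv2.imwrite('pics/c1.png',a)
d=np.load('top0.npy')
# point cloud
f,cx,cy,E=cal('top'); v,u=np.mgrid[:420,:560]
P=np.stack([(u-cx)/f*d,(v-cy)/f*d,d],-1)@E[:3,:3].T+E[:3,3]
z=P[...,2]
for y,x,nm in((205,341,'lid'),(198,200,'can')):
    print(nm); print(np.round(z[y-26:y+27:3,x-30:x+31:3]).astype(int))
E
```

```text
lid
[[  -1    1    5    1    2   -1    2    2    4   -5    2    3    3    1
     3   -1   -2    4    0    3   -2]
 [  -1   -1   -3    2    4   -2    3    0    2    3    0    1    1    0
     0    0    1   -2   -5    3    0]
 [   3   -2    5   -1    1    0   -8   21   20   22   22   23   21    4
    -3    3    3    8   -1    1    1]
 [   2    2    0   -2    0    1   21   23   22   18   21   22   21   23
    17    1    0    0    1    3   -2]
 [   1   -2   -2   -4    2   21   25   23   25   21   20   21   16   24
    21   23    0    0    1    1    3]
 [  -1    0   -1   -2   15   20   22   22   24   64   69   21   26   22
    26   20    0    1    3    0   -1]
 [   2    2   -3    5   23   20   21 1240   22   65   66   23   23   24
    19   23   20    3    6    0    3]
 [   4    5    1   24   20   20   22   25   17   49   71   68   23   25
    19   21   22    0    2    2    1]
 [   1    1    2   26   21   18   21   23   28   32   66   70   22   25
    21   22   22   -3   -2    4    5]
 [   3    7    1   21   21   19   21   22   31   31   59   69   21   18
    25   25   24    5    5   -5   
[... 2169 characters left out ...]
7
   122   91   37   11    6    4    5]
 [   4    4  119  112   68   12   14   15    8   13   14   14   15  117
   119   61    5   14    6   -4    5]
 [  -1    5   13  120  114   64    9   10   11   16   14   13  118  119
    77   25   10    9   12    0    2]
 [   0    9    4    6  121  120  118   31    9   13  111  109  120   72
    24   35   12    5   12    2   -2]
 [  -1    8   10    8   10  116  125  119  119  110  107   88   50   39
    36    9   11   10    1    4    3]
 [   3    9    7   14    9    6   10    9    8    8   14    5   11   32
     6    8    9    7    4    0    0]
 [   6    1    2    2   14   10    8    8    8   11    9    8    8   10
     8    7   10    9    6    0    1]]
```

View pics/c0.png

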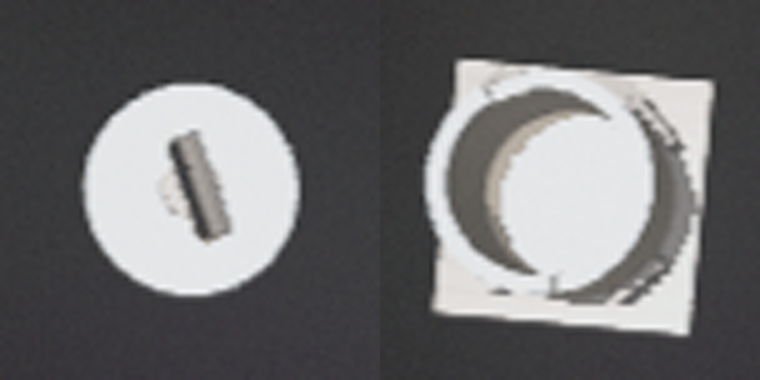

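View pics/c1.png

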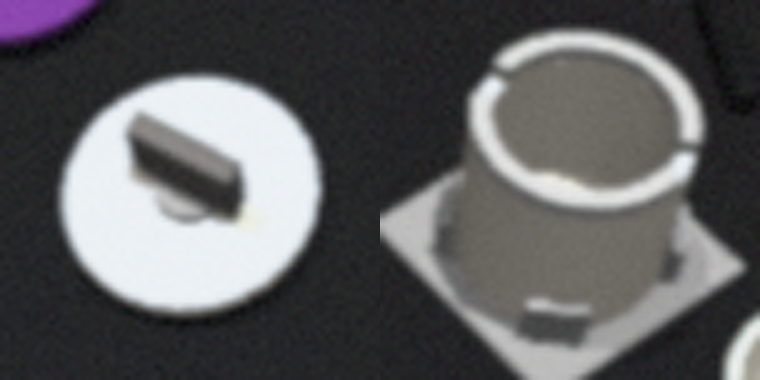

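```bash
cat > m1.py <<'E'
from h import *
from scipy.optimize import least_squares
def circ(p):
    f=lambda q:np.hypot(p[:,0]-q[0],p[:,1]-q[1])-q[2]
    r=least_squares(f,[*p.mean(0),60],loss='soft_l1'); return r.x
f,cx,cy,E=cal('top'); v,u=np.mgrid[:420,:560]
N=4; ds=[];ims=[]; lug={}
for i in range(N):
    for n in('top','scene'):
        p,d=manip.capture(n)
        if n=='top': ds.append(d); ims.append(p)
        for q in ('lid_seat','lid_lug','knob_grip','mouth'):
            for r in manip.tip_of(n,q):
                z={'lid_seat':13,'lid_lug':9.5,'knob_grip':49,'mouth':118}[q]
                w=atz(n,*r['location'],z)
                if q=='mouth' or np.hypot(w[0]-540,w[1]+187)<100: print(n,q,r['score'],np.round(w,1))
    break
    
for n in ('top','scene'):
    im=cv2.imread(f'pics/{n}0.png'); hsv=cv2.cvtColor(im,cv2.COLOR_BGR2HSV)
    c=(341,205) if n=='top' else (226,290)
    m=((hsv[...,2]>110)).astype(np.uint8); yy,xx=np.mgrid[:420,:560]; m[np.hypot(xx-c[0],yy-c[1])>36]=0
    cs,_=cv2.findContours(m,cv2.RETR_EXTERNAL,cv2.CHAIN_APPROX_NONE); k=max(cs,key=cv2.contourArea)[:,0]
    # flange top z=21
    W=np.array([atz(n,a,b,21)[:2] for a,b in k]); print(n,'lid circle',np.round(circ(W),1))
    # knob top: rect
d=np.median([np.load('top0.npy'),ds[0]],0)
P=np.stack([(u-cx)/f*d,(v-cy)/f*d,d],-1)@E[:3,:3].T+E[:3,3]
k=(abs(P[...,0]-541)<50)&(abs(P[...,1]+187)<50)&(P[...,2]>58)&(P[...,2]<80)
q=P[k]; print('knob top',q.mean(0),cv2.minAreaRect(q[:,:2].astype(np.float32)),q[:,2].std())
k=(P[...,2]>111)&(P[...,2]<126)&(np.hypot(P[...,0]-550,P[...,1]-200)<120)
W=np.array([atz('top',a,b,118)[:2] for b,a in np.argwhere(k)])
# fit annulus: residual outside 50..60
g=lambda q:np.maximum(0,np.hypot(W[:,0]-q[0],W[:,1]-q[1])-60)+np.maximum(0,50-np.hypot(W[:,0]-q[0],W[:,1]-q[1]))
r=least_squares(g,circ(W)[:2],loss='soft_l1').x; print('can',r, circ(W),len(W))
a=np.degrees(np.arctan2(W[:,1]-r[1],W[:,0]-r[0])); print(np.histogram(a,np.arange(-180,181,6))[0])
# inner-wall points seen below rim on cam side
E
python3 m1.py
```

```text
top lid_seat 0.87 [ 535.  -181.8   13. ]
top lid_lug 0.56 [ 577.8 -155.7    9.5]
top knob_grip 0.61 [ 544.4 -194.8   49. ]
scene lid_seat 0.66 [ 535.2 -191.2   13. ]
scene knob_grip 0.53 [ 543.3 -183.1   49. ]
top lid circle [ 539.  -190.1   61.6]
scene lid circle [ 539.3 -190.5   62.8]
knob top [ 539.04687592 -187.42308863   67.45899168] ((539.2274780273438, -188.18643188476562), (58.5203857421875, 14.113059997558594), 19.139724731445312) 2.2113279206398406
can [553.90592261 220.71545757] [553.70032617 220.8435088   55.18737273] 470
[ 9  0  0  0  0  9  8  9 10  9 10 10  8  9 12  9  8  8  8  9  8  8 10  8
  8  8  7  8 10  8  8  5  0  0  0  8  8 11 10 10 10  8  8 10  8  9 10 10
 10  9  9 10  9  8 10  8 10  7  8 11]
```

```bash
python3 - <<'E'
from h import *
for n in('top','scene'):
    im=cv2.imread(f'pics/{n}0.png')
    # rectify at z=118 around can & z=71 /13 lid
    def rect(c,z,h=80,S=380):
        g=np.linspace(-h,h,S); mx=np.zeros((S,S),np.float32); my=mx.copy()
        for i in range(S):
            for j in range(S):
                mx[i,j],my[i,j]=pix(n,[c[0]-g[i],c[1]-g[j],z])
        return cv2.remap(im,mx,my,cv2.INTER_CUBIC)
    a=np.hstack([rect((565,180),118),rect((541,-187),71)])
    cv2.imwrite(f'pics/r_{n}.png',a)
E
```

```text
Traceback (most recent call last):
  File "h.py", line 11, in pix
    f,cx,cy,E=cal(n); p=E[:3,:3].T@(np.asarray(P,float)-E[:3,3]); return p[0]/p[2]*f+cx,p[1]/p[2]*f+cy
              ~~~^^^
  File "h.py", line 5, in cal
    c=manip.get_calibration(n); f=210/np.tan(np.radians(c['vfov'])/2); return f,c['cx'],c['cy'],np.array(c['extrinsics'])
ValueError: time passes only in moves, steps and waits
```

```bash
cat >> h.py <<'E'
import functools
_cal=functools.lru_cache(None)(cal)
cal=_cal
E
python3 - <<'E'
from h import *
o=[]
for n in('top','scene'):
    im=cv2.imread(f'pics/{n}0.png')
    f,cx,cy,E=cal(n)
    def rect(c,z,h=80,S=380):
        g=np.linspace(-h,h,S); X,Y=np.meshgrid(c[0]-g,c[1]-g,indexing='ij')
        P=np.stack([X,Y,np.full_like(X,z)],-1)
        q=(P-E[:3,3])@E[:3,:3]
        return cv2.remap(im,(q[...,0]/q[...,2]*f+cx).astype(np.float32),(q[...,1]/q[...,2]*f+cy).astype(np.float32),cv2.INTER_CUBIC)
    a=np.hstack([rect((554,220.7),118),rect((539,-188),71)])
    o.append(a)
    # polar unwrapped of rim
    r=rect((554,220.7),118,80,640)
    pol=cv2.warpPolar(cv2.cvtColor(r,cv2.COLOR_BGR2GRAY),(320,360),(320,320),320,cv2.WARP_POLAR_LINEAR)
    print(n,np.round(pol[:,int(51.5*4):int(58.5*4)].mean(1)).astype(int).reshape(-1,20))
cv2.imwrite('pics/r.png',cv2.resize(np.vstack(o),(600,600)))
E
```

```text
top [[231 231 230 230 231 231 231 231 231 231 231 230 229 228 229 230 230 231
  231 232]
 [231 231 230 231 232 231 230 229 230 231 232 232 231 231 230 230 231 231
  230 229]
 [230 231 231 232 231 231 231 232 232 230 230 231 230 229 229 230 231 231
  231 231]
 [232 231 230 229 231 232 232 231 230 230 231 231 232 232 233 234 232 223
  212 197]
 [181 170 170 184 204 221 227 226 229 229 228 228 228 229 230 231 231 231
  232 231]
 [231 230 230 230 230 231 231 230 229 230 230 230 231 231 231 232 232 232
  230 229]
 [229 230 231 231 230 230 230 231 231 230 229 228 229 229 229 228 229 229
  229 230]
 [231 231 230 230 231 231 230 229 228 228 230 231 231 230 228 228 227 226
  226 225]
 [227 229 228 227 226 226 225 225 225 226 227 227 228 227 226 226 226 227
  226 226]
 [227 227 227 226 226 226 227 227 227 226 226 228 229 228 227 226 226 227
  227 227]
 [226 225 226 227 227 227 226 226 227 227 227 228 228 229 230 230 229 229
  228 228]
 [228 228 228 228 228 229 229 228 228 229 230 228 228 230 232 232 227 215
  198 183]
 [180 189 204 216 220 220 218 219 221 225 227 226 226 226 226 226 227 227
  
[... 1271 characters left out ...]
 214 215
  216 215]
 [215 215 217 215 214 215 215 214 215 216 216 215 215 216 216 216 216 216
  216 215]
 [215 214 213 213 213 213 214 214 215 215 215 214 214 212 209 208 204 195
  182 169]
 [153 136 121 111 106 108 116 129 146 165 183 199 212 221 225 227 227 227
  226 225]
 [225 223 222 220 219 217 216 217 217 216 216 217 218 219 219 219 220 220
  219 218]
 [217 215 215 216 217 218 219 220 220 220 220 218 217 216 216 216 216 216
  217 217]
 [217 217 217 216 216 216 216 217 216 216 216 215 216 217 219 221 222 223
  223 224]
 [225 226 226 226 225 225 226 227 228 228 227 226 226 226 225 226 226 227
  227 228]
 [228 227 227 226 227 227 226 225 223 222 220 218 216 214 213 212 212 213
  214 214]]
```

View pics/r.png

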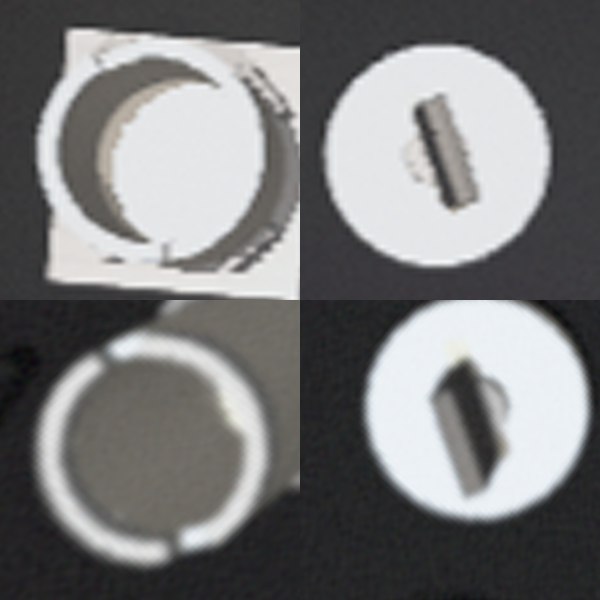

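```bash
python3 - <<'E'
from h import *
ds=[];c=np.array([539,-188.5])
for i in range(8):
    for n in('top','scene'):
        p,d=manip.capture(n)
        if n=='top': ds.append(d)
        for r in manip.tip_of(n,'lid_lug'):
            w=atz(n,*r['location'],9.5); e=w[:2]-c
            if np.hypot(*e)<90: print(n,r['score'],np.round(e,1),round(np.degrees(np.arctan2(e[1],e[0])),1))
np.save('ds.npy',ds)
d=np.median(ds,0); f,cx,cy,E=cal('top'); v,u=np.mgrid[:420,:560]
P=np.stack([(u-cx)/f*d,(v-cy)/f*d,d],-1)@E[:3,:3].T+E[:3,3]
def xy(z): # pix centre at plane z
    D=np.stack([(u-cx)/f,(v-cy)/f,np.ones_like(d)],-1)@E[:3,:3].T
    t=(z-E[2,3])/D[...,2]; return (E[:3,3]+D*t[...,None])[...,:2]
W=xy(118)-[554,220.7]; r=np.hypot(*W.transpose(2,0,1)); a=np.degrees(np.arctan2(W[...,1],W[...,0]))
m=(r>52)&(r<58.5)
for lo,hi in((-5,45),(-185,-140)):
    L=sorted([(round(float(x if x>-180 else x),1),int(z)) for x,z in zip(np.where((a>0)&(hi<0),a-360,a)[m],P[...,2][m]) if lo<x<hi])
    print(L)
q=P[(abs(P[...,0]-541)<50)&(abs(P[...,1]+187)<50)&(P[...,2]>58)&(P[...,2]<80)]
print(q.mean(0),cv2.minAreaRect(q[:,:2].astype(np.float32)),len(q))
cc=np.cov(q[:,:2].T); w,V=np.linalg.eigh(cc); print(np.degrees(np.arctan2(V[1,1],V[0,1])))
E
```

```text
top 0.8 [39.1 26.9] 34.5
scene 0.89 [41.8 25. ] 30.9
top 0.97 [43.2 40.2] 42.9
scene 0.61 [40.9 26.1] 32.5
top 0.69 [43.8 26. ] 30.7
scene 0.88 [44.  34.9] 38.4
top 0.67 [41.8 26.9] 32.8
scene 0.78 [41.6 32.1] 37.7
top 0.77 [52.7 29.5] 29.3
scene 0.67 [49. 26.] 28.0
top 0.91 [35.8 35.8] 45.0
scene 0.7 [33.1 34.7] 46.4
top 0.62 [39.7 30.2] 37.2
scene 0.88 [48.1 32.6] 34.1
top 0.6 [35.8 31.3] 41.2
scene 0.71 [43.4 28.5] 33.3
[(-4.1, 119), (-3.9, 119), (-3.7, 120), (-1.3, 119), (-1.2, 119), (-1.1, 118), (1.5, 119), (1.6, 119), (1.6, 119), (4.1, 120), (4.3, 120), (4.5, 119), (7.0, 119), (7.3, 121), (9.7, 109), (10.1, 108), (12.3, 109), (12.9, 110), (14.9, 108), (15.6, 107), (16.4, 108), (17.5, 106), (18.3, 108), (19.1, 110), (20.8, 109), (21.8, 109), (23.3, 108), (24.4, 108), (25.5, 108), (26.8, 109), (28.1, 107), (29.2, 108), (30.5, 110), (32.0, 119), (32.9, 119), (34.4, 118), (35.1, 120), (36.6, 118), (38.3, 119), (38.8, 118), (40.5, 120), (42.3, 118), (42.5, 119), (44.4, 120)]
[(-182.9, 117), (-182.7, 120), (-180.1, 119), (-180.0, 119), (-177.3, 118), (-177.2, 118), (-174.7, 118), (-174.4, 118), (-172.0, 108), (-171.7, 108), (-169.4, 109), (-168.9, 108), (-168.4, 108), (-166.8, 108), (-166.2, 108), (-165.6, 110), (-163.6, 108), (-162.8, 108), (-161.0, 108), (-160.2, 110), (-158.5, 110), (-157.6, 110), (-156.5, 109), (-155.1, 108), (-153.9, 108), (-152.7, 109), (-151.4, 110), (-150.1, 109), (-149.1, 119), (-147.6, 119), (-146.8, 119), (-145.3, 118), (-143.7, 117), (-143.1, 119), (-141.5, 118)]
[ 539.21169304 -187.28859004   67.15067287] ((539.1890258789062, -187.97494506835938), (58.56498718261719, 13.994367599487305), 19.828493118286133) 113
-160.58046952377018
```

```bash
cat > plan.py <<'E'
from h import *
def Rh(deg): # tool down, x heading deg
    h=np.radians(deg); x=np.array([np.cos(h),np.sin(h),0]); z=np.array([0,0,-1.]); return np.stack([x,np.cross(z,x),z],1)
def plan(way,vmax=45,wmax=8):
    s=manip.sense(); p=np.array(s['eef_pos']); Q=R.from_rotvec(s['tool_rot'])
    x=Q.as_matrix()[:,0]
    print('t',round(s['t'],2),'pos',np.round(p,1),'head',np.round(np.degrees(np.arctan2(x[1],x[0])),2),'zax',np.round(Q.as_matrix()[:,2],4),'j7',round(s['joints'][6],3),'F',np.round(s['contact_force'],1),'T',np.round(s['wrist_torque'],2),'w',s['gripper_width'])
    for pos,head in way:
        pos=np.array(pos,float); G=R.from_matrix(Rh(head)); rv=(Q.inv()*G).as_rotvec()
        n=int(max(np.ceil(np.linalg.norm(pos-p)/vmax),np.ceil(np.degrees(np.linalg.norm(rv))/wmax),1))
        p0=p.copy(); Q0=Q
        print('--',n)
        for i in range(1,n+1):
            pt=p0+(pos-p0)*i/n; Qt=Q0*R.from_rotvec(rv*i/n)
            dl=np.round(Q.inv().apply(pt-p)/10,2); dr=np.round(np.degrees((Q.inv()*Qt).as_rotvec()),1)
            print(', '.join('%g'%(v+0) for v in [*dl,*dr]))
            p=p+Q.apply(dl*10); Q=Q*R.from_rotvec(np.radians(dr))
E
python3 -c "
from plan import *
plan([((470,440,380),180),((600,60,330),195),((539.2,-188.5,300),199.5)],45,8)"
```

```text
t 2.8 pos [209.2 615.4 404.7] head 161.22 zax [-1.e-04 -1.e-04 -1.e+00] j7 -0.04 F [-0.  -0.7 -0.5] T [-0.04  0.   -0.01] w 93.09284364685846
-- 8
-3.79, -1.03, 0.31, 0, 0, -2.3
-3.75, -1.17, 0.31, 0, 0, -2.4
-3.69, -1.34, 0.31, 0, 0, -2.3
-3.64, -1.48, 0.31, 0, 0, -2.4
-3.58, -1.63, 0.3, 0, 0, -2.3
-3.5, -1.77, 0.31, 0, 0, -2.4
-3.43, -1.92, 0.31, 0, 0, -2.3
-3.35, -2.06, 0.31, 0, 0, -2.4
-- 9
-1.44, -4.22, 0.56, 0, 0, -1.7
-1.32, -4.27, 0.55, 0, 0, -1.6
-1.2, -4.29, 0.56, 0, 0, -1.7
-1.06, -4.34, 0.55, 0, 0, -1.7
-0.94, -4.36, 0.56, 0, 0, -1.6
-0.82, -4.39, 0.55, 0, 0, -1.7
-0.69, -4.41, 0.56, 0, 0, -1.6
-0.56, -4.42, 0.56, 0, 0, -1.7
-0.44, -4.44, 0.55, 0, 0, -1.7
-- 6
2.05, -3.74, 0.5, 0, 0, -0.7
2.1, -3.71, 0.5, 0, 0, -0.8
2.15, -3.68, 0.5, 0, 0, -0.7
2.2, -3.66, 0.5, 0, 0, -0.8
2.24, -3.62, 0.5, 0, 0, -0.7
2.29, -3.6, 0.5, 0, 0, -0.8
```

{"fn": "arm_command", "kwargs": {
  "motion": [-3.8,-1.0,0.3,0,0,-2.3,-3.75,-1.2,0.3,0,0,-2.4,-3.7,-1.3,0.3,0,0,-2.3,-3.6,-1.5,0.3,0,0,-2.4,-3.6,-1.6,0.3,0,0,-2.3,-3.5,-1.8,0.3,0,0,-2.4,-3.4,-1.9,0.3,0,0,-2.3,-3.4,-2.1,0.3,0,0,-2.4],
  "gripper": 0
}}

```text
t: 3.6
eef_pos: [472.9, 444.1, 378.9]
tool_rot: [0.051, -3.137, -0.012]
contact_force: [-0.1, 0.5, -0.3]
gripper_width: 92.9
```

{"fn": "arm_command", "kwargs": {
  "motion": [-1.4,-4.2,0.5,0,0,-1.7,-1.3,-4.3,0.5,0,0,-1.6,-1.2,-4.3,0.5,0,0,-1.7,-1.1,-4.3,0.5,0,0,-1.7,-0.9,-4.4,0.5,0,0,-1.6,-0.8,-4.4,0.5,0,0,-1.7,-0.7,-4.4,0.5,0,0,-1.6,-0.6,-4.4,0.5,0,0,-1.7,-0.4,-4.4,0.5,0,0,-1.7]
}}

```text
t: 4.5
eef_pos: [624.2, 56.4, 329.0]
tool_rot: [-0.478, 3.1, 0.018]
contact_force: [0.8, 0.7, 0.1]
gripper_width: 93.0
```

```bash
python3 -c "
from plan import *
plan([((539.2,-188.5,270),199.5)],45,8)"
```

```text
t 4.5 pos [624.2  56.4 329. ] head -162.46 zax [ 0.0032  0.0119 -0.9999] j7 1.635 F [0.8 0.7 0.1] T [ 0.06  0.   -0.03] w 92.9798183872631
-- 6
2.59, -3.48, 0.93, 0.1, 0.1, -0.3
2.6, -3.46, 0.94, 0.1, 0, -0.4
2.63, -3.44, 0.95, 0.1, 0.1, -0.3
2.64, -3.42, 0.96, 0.1, 0.1, -0.3
2.66, -3.41, 0.97, 0.1, 0, -0.3
2.68, -3.39, 0.97, 0.1, 0.1, -0.4
```

{"fn": "arm_command", "kwargs": {
  "motion": [2.6,-3.5,0.9,0.1,0.1,-0.3,2.6,-3.5,0.9,0.1,0,-0.4,2.6,-3.4,0.9,0.1,0.1,-0.3,2.6,-3.4,0.9,0.1,0.1,-0.3,2.6,-3.4,0.9,0.1,0,-0.3,2.7,-3.4,0.9,0.1,0.1,-0.4,0,0,0,0,0,0]
}}

```text
t: 5.2
eef_pos: [537.6, -208.6, 270.5]
tool_rot: [-0.51, 3.096, -0.013]
contact_force: [-0.1, 0.3, -0.1]
gripper_width: 93.1
```

```bash
python3 -c "
from plan import *
plan([((539.2,-188.5,270),199.5),((539.2,-188.5,218),199.5)],30,8)
for n in('top','scene'): p,d=manip.capture(n); cv2.imwrite(f'pics/{n}1.png',p)
s=cv2.imread('pics/scene1.png')[200:340,150:320]; cv2.imwrite('pics/a1.png',cv2.resize(s,None,fx=4,fy=4))"
```

```text
t 5.2 pos [ 537.6 -208.6  270.5] head -161.28 zax [ 0.0051 -0.0077 -1.    ] j7 2.049 F [-0.1  0.3 -0.1] T [-0.02  0.01  0.04] w 93.11094587970179
-- 1
-0.79, 1.85, 0.03, -0.5, 0.1, -0.8
-- 2
0, 0, 2.6, 0, 0, 0
0, 0, 2.6, 0, 0, 0
```

View pics/a1.png

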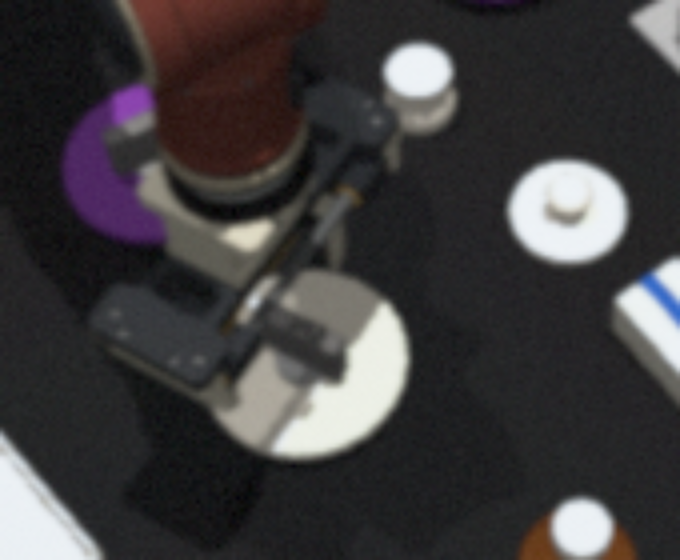

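The gripper straddles the white lid's bar at crop (300,335). The arm overshot about 20 mm in -y, so I'll correct that before going down.

{"fn": "arm_command", "kwargs": {
  "motion": [-0.8,1.85,0,-0.5,0.1,-0.8,0,0,0,0,0,0,0,0,0,0,0,0]
}}

```text
t: 5.6
eef_pos: [544.3, -174.6, 272.8]
tool_rot: [-0.559, 3.081, 0.012]
contact_force: [-0.4, -0.4, 0.3]
gripper_width: 92.9
```

```bash
python3 -c "
from plan import *
plan([((539.2,-188.5,270),199.5),((539.2,-188.5,218),199.5)],30,8)"
```

```text
t 5.6 pos [ 544.3 -174.6  272.8] head -159.43 zax [ 0.0087  0.0093 -0.9999] j7 2.028 F [-0.4 -0.4  0.3] T [-0.    0.   -0.03] w 92.93518850987998
-- 1
0.97, -1.12, 0.26, 0.3, 0.6, 1.1
-- 2
0, 0, 2.6, 0, 0, 0
0.01, 0, 2.6, 0, 0, 0
```

{"fn": "arm_command", "kwargs": {
  "motion": [0.5,-0.5,0.1,0.2,0.3,0.5,0,0,0,0,0,0,0,0,0,0,0,0]
}}

```text
t: 5.9
eef_pos: [542.2, -178.6, 272.2]
tool_rot: [-0.553, 3.086, 0.005]
contact_force: [0.2, 0.1, 0.3]
gripper_width: 93.1
```

```bash
python3 -c "
from plan import *
plan([((539.2,-188.5,270),199.5),((539.2,-188.5,218),199.5)],30,8)"
```

```text
t 5.9 pos [ 542.2 -178.6  272.2] head -159.66 zax [ 0.006   0.0043 -1.    ] j7 2.029 F [0.2 0.1 0.3] T [ 0.04 -0.02  0.02] w 93.0608966331588
-- 1
0.63, -0.82, 0.21, 0.1, 0.4, 0.8
-- 2
0, 0, 2.6, 0, 0, 0
0, 0, 2.6, 0, 0, 0
```

{"fn": "arm_command", "kwargs": {
  "motion": [0.6,-0.8,0.2,0.1,0.4,0.8,0,0,0,0,0,0,0,0,0,0,0,0]
}}

```text
t: 6.2
eef_pos: [538.9, -189.9, 269.9]
tool_rot: [0.529, -3.096, 0.001]
contact_force: [0.3, 0.9, 0.2]
gripper_width: 92.8
```

```bash
python3 -c "
from plan import *
plan([((539.2,-188.5,250),199.5)],15,8)"
```

```text
t 6.2 pos [ 538.9 -189.9  269.9] head -160.62 zax [-9.e-04 -9.e-04 -1.e+00] j7 2.03 F [0.3 0.9 0.2] T [ 0.04 -0.02 -0.03] w 92.813038527854
-- 2
-0.04, 0.06, 0.99, 0, 0, -0.1
-0.04, 0.07, 1, 0, -0.1, 0
```

{"fn": "arm_command", "kwargs": {
  "motion": [0,0.1,1.2,0,0,0,0,0,1.2,0,0,0,0,0,1.2,0,0,0,0,0,0.7,0,0,0,0,0,0.2,0,0,0,0,0,0,0,0,0]
}}

```text
t: 6.8
eef_pos: [538.0, -188.9, 219.3]
tool_rot: [0.528, -3.093, -0.002]
contact_force: [-0.3, -0.2, -1.0]
gripper_width: 92.6
```

```bash
python3 -c "
from plan import *
plan([((539.2,-188.5,218),199.5)],15,8)"
```

```text
t 6.8 pos [ 538.  -188.9  219.3] head -160.63 zax [-3.8e-03  4.0e-04 -1.0e+00] j7 2.01 F [-0.3 -0.2 -1. ] T [ 0.04  0.01 -0.04] w 92.61288259724665
-- 1
-0.13, 0, 0.13, 0.1, -0.2, -0.1
```

{"fn": "arm_command", "kwargs": {
  "motion": [-0.1,0,0.1,0.1,-0.2,0,0,0,0,0,0,0,0,0,0,0,0,0,0,0,0,0,0,0,0,0,0,0,0,0,0,0,0,0,0,0,0,0,0,0,0,0,0,0,0,0,0,0],
  "gripper": 255
}}

```text
t: 7.6
eef_pos: [539.7, -188.7, 219.8]
tool_rot: [-0.528, 3.093, -0.003]
contact_force: [-0.3, -0.8, -0.1]
gripper_width: 33.7
```

```bash
python3 -c "
from plan import *
plan([((539.2,-188.5,270),199.5)],15,8)"
```

```text
t 7.6 pos [ 539.7 -188.7  219.8] head -160.63 zax [ 0.004  -0.0012 -1.    ] j7 2.008 F [-0.3 -0.8 -0.1] T [0.04 0.05 0.01] w 33.70291385756151
-- 4
0.01, 0, -1.25, 0, 0, 0
0, 0.01, -1.26, -0.1, 0.1, -0.1
0.01, 0.01, -1.25, 0, 0, 0
0.01, 0, -1.26, 0, 0.1, 0
```

{"fn": "arm_command", "kwargs": {
  "motion": [0,0,0.1,0,0.2,0,0,0,0,0,0,0,0,0,0,0,0,0,0,0,0,0,0,0,0,0,0,0,0,0]
}}

```text
t: 8.1
eef_pos: [539.8, -188.9, 218.8]
tool_rot: [-0.528, 3.097, -0.005]
contact_force: [-0.2, -0.5, 0.1]
gripper_width: 13.6
```

```bash
python3 -c "
from plan import *
plan([((539.2,-188.5,270),199.5)],15,8)"
```

```text
t 8.1 pos [ 539.8 -188.9  218.8] head -160.64 zax [ 6.0e-04 -2.9e-03 -1.0e+00] j7 2.007 F [-0.2 -0.5  0.1] T [0.09 0.04 0.02] w 13.606759565694668
-- 4
0.01, 0.01, -1.28, 0, 0, 0
0.01, 0.01, -1.28, -0.1, 0, -0.1
0.01, 0.01, -1.28, 0, 0, 0
0.02, 0.02, -1.28, -0.1, 0, 0
```

Gripped at 13.6 mm opening, which matches the 14 mm bar. Now I'll lift.

{"fn": "arm_command", "kwargs": {
  "motion": [0,0,-1,0,0,0,0,0,-2,0,0,0,0,0,-3,0,0,0,0,0,-3,0,0,0,0,0,-3,0,0,0,0,0,-2,0,0,0,0,0,-1,0,0,0,0,0,-0.5,0,0,0,0,0,0,0,0,0]
}}

```text
t: 9.0
eef_pos: [536.4, -187.2, 376.5]
tool_rot: [0.527, -3.081, -0.009]
contact_force: [0.1, -0.7, -4.6]
gripper_width: 13.8
```

```bash
python3 -c "
from plan import *
plan([((640,0,390),191),((554,220.7,385),182.7)],40,8)
for n in('top','scene'): p,d=manip.capture(n); cv2.imwrite(f'pics/{n}2.png',p)
s=cv2.imread('pics/scene2.png')[170:340,120:320]; cv2.imwrite('pics/a2.png',cv2.resize(s,None,fx=3.5,fy=3.5))"
```

```text
t 9.0 pos [ 536.4 -187.2  376.5] head -160.58 zax [-0.0163  0.0029 -0.9999] j7 2.069 F [ 0.1 -0.7 -4.6] T [ 0.04 -0.05 -0.03] w 13.80379598475237
-- 6
-2.66, 2.37, -0.24, 0.1, -0.1, 1.4
-2.61, 2.43, -0.25, 0, -0.2, 1.4
-2.54, 2.5, -0.23, 0.1, -0.1, 1.4
-2.48, 2.56, -0.24, 0.1, -0.2, 1.4
-2.43, 2.61, -0.23, 0, -0.1, 1.4
-2.35, 2.68, -0.23, 0.1, -0.2, 1.4
-- 6
0.7, 3.88, 0.08, 0, 0, 1.4
0.8, 3.87, 0.09, 0, 0, 1.4
0.89, 3.85, 0.08, 0, 0, 1.4
0.99, 3.82, 0.09, 0, 0, 1.3
1.07, 3.8, 0.08, 0, 0, 1.4
1.17, 3.77, 0.08, 0, 0, 1.4
```

View pics/a2.png

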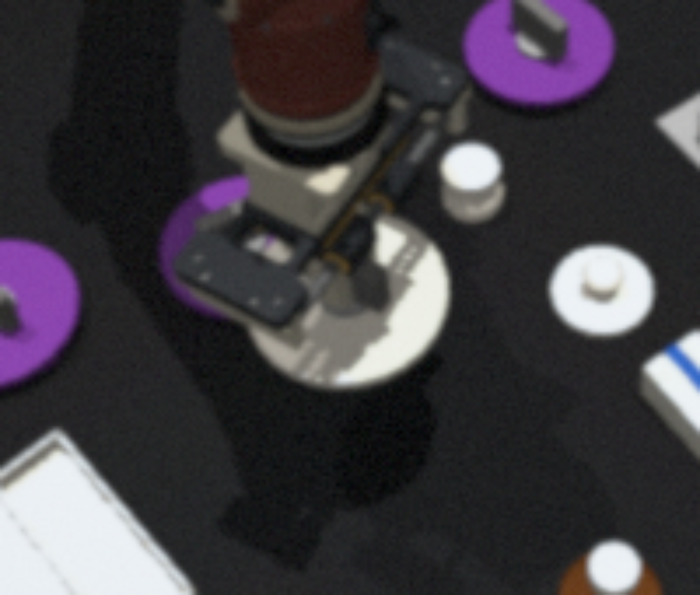

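{"fn": "arm_command", "kwargs": {
  "motion": [-1.5,1.4,-0.2,0.1,-0.2,1.4,-2.6,2.4,-0.2,0,-0.2,1.4,-2.6,2.5,-0.2,0.1,-0.1,1.4,-2.5,2.6,-0.2,0.1,-0.2,1.4,-2.2,2.7,-0.2,0,-0.1,1.4,-1.5,3.0,-0.2,0.1,-0.2,1.4]
}}

```text
t: 9.7
eef_pos: [622.5, -15.7, 375.4]
tool_rot: [0.264, -3.109, 0.003]
contact_force: [0.3, 0.1, -3.5]
gripper_width: 13.7
```

```bash
python3 -c "
from plan import *
plan([((554,220.7,385),182.7)],40,8)"
```

```text
t 9.7 pos [622.5 -15.7 375.4] head -170.3 zax [-0.0208 -0.0035 -0.9998] j7 1.621 F [ 0.3  0.1 -3.5] T [ 0.05 -0.07 -0.02] w 13.662336706846872
-- 7
0.4, 3.49, -0.13, 0, -0.2, 1
0.46, 3.49, -0.13, 0, -0.1, 1
0.52, 3.48, -0.13, 0, -0.2, 1
0.57, 3.47, -0.13, 0, -0.2, 1
0.64, 3.45, -0.14, 0, -0.2, 1
0.7, 3.45, -0.13, -0.1, -0.1, 1
0.76, 3.43, -0.14, 0, -0.2, 1
```

{"fn": "arm_command", "kwargs": {
  "motion": [0.4,3.5,-0.2,0,-0.3,1,0.5,3.5,-0.2,0,-0.3,1,0.5,3.5,-0.2,0,-0.3,1,0.6,3.5,-0.2,0,-0.2,1,0.6,3.2,-0.1,0,-0.2,1,0.5,2.5,-0.1,0,0,1,0.3,1.2,0,0,0,0.5,0,0,0,0,0,0,0,0,0,0,0,0]
}}

```text
t: 10.6
eef_pos: [557.9, 203.5, 370.7]
tool_rot: [0.101, -3.116, 0.001]
contact_force: [-0.6, 0.2, -3.3]
gripper_width: 13.7
```

```bash
python3 -c "
from plan import *
plan([((554,220.7,365),182.7)],40,8)"
```

```text
t 10.6 pos [557.9 203.5 370.7] head -176.31 zax [-0.0235 -0.0015 -0.9997] j7 1.156 F [-0.6  0.2 -3.3] T [-0.01 -0.08  0.03] w 13.658074580774569
-- 1
0.27, 1.74, 0.58, 0, -1.3, 1
```

{"fn": "arm_command", "kwargs": {
  "motion": [0.3,1.5,0,0,-1.0,1.0,0,0.2,0,0,-0.5,0,0,0,0,0,0,0,0,0,0,0,0,0]
}}

```text
t: 11.0
eef_pos: [555.9, 214.2, 368.3]
tool_rot: [-0.062, 3.141, -0.011]
contact_force: [-0.7, -0.4, -4.2]
gripper_width: 14.0
```

```bash
python3 - <<'E'
from plan import *
plan([((554,220.7,350),182.7)],40,8)
ps={}
for n in('top','scene'):
    p,d=manip.capture(n); cv2.imwrite(f'pics/{n}3.png',p); np.save(n+'3.npy',d)
    for q in('lid_lug','lid_seat','knob_grip'):
        for r in manip.tip_of(n,q): print(n,q,round(r['score'],2),np.round(r['location'],1),np.round(atz(n,*r['location'],{'lid_lug':163,'lid_seat':165,'knob_grip':203}[q])[:2],1))
a=np.hstack([cv2.resize(cv2.imread('pics/scene3.png')[100:260,270:430],(400,400)),cv2.resize(cv2.imread('pics/top3.png')[120:280,120:280],(400,400))])
cv2.imwrite('pics/a3.png',a)
E
```

```text
t 11.0 pos [555.9 214.2 368.3] head -177.75 zax [ 2.0e-04 -6.8e-03 -1.0e+00] j7 1.107 F [-0.7 -0.4 -4.2] T [ 0.02 -0.03  0.04] w 13.98534796234164
-- 1
0.16, 0.67, 1.83, -0.4, 0, -0.5
top lid_lug 0.83 [386.2 274.2] [ 352.1 -281.2]
top lid_lug 0.75 [319.1 264. ] [ 377.7 -109.4]
top lid_lug 0.58 [393.8 136.2] [ 708.4 -304.2]
top lid_lug 0.57 [185.8 176.2] [600.6 232.4]
top lid_lug 0.57 [229.9 249.1] [414.9 118. ]
top lid_seat 0.84 [377.7 127.7] [ 729.9 -261.8]
top lid_seat 0.82 [336.9 266. ] [ 372.9 -154.6]
top lid_seat 0.81 [394.  288.8] [ 315.4 -300.3]
top lid_seat 0.75 [232.  267.3] [369.  112.1]
top lid_seat 0.58 [188.7 193.8] [555.3 224. ]
top knob_grip 0.69 [335.7 269. ] [ 368.8 -145.4]
top knob_grip 0.66 [379.5 124.2] [ 729.4 -256.5]
top knob_grip 0.63 [399.2 293.7] [ 308.7 -301.7]
top knob_grip 0.56 [229.3 265.2] [377.5 115.5]
scene lid_lug 0.93 [134.1 270.3] [ 438.4 -343.7]
scene lid_lug 0.9 [225. 395.] [ 768.1 -353.7]
scene lid_lug 0.8 [285.8 191.6] [491.6  47. ]
scene lid_lug 0.79 [207.7 235.3] [ 469.4 -172.5]
scene lid_lug 0.6 [369.9 178.6] [599.8 234.5]
scene lid_lug 0.6 [353.3 163.1] [536.3 242.6]
scene lid_lug 0.55 [373.8 162.2] [569.2 285. ]
scene lid_lug 0.43 [350.3 172.7] [553.8 212.1]
scene lid_seat 0.95 [249.4 393.4] [ 795.4 -319.5]
scene lid_seat 0.94 [116.2 259.3] [ 390.4 -358.8]
scene lid_seat 0.92 [192.1 239.9] [ 457.6 -206.6]
scene lid_seat 0.88 [350.8 172.8] [555.8 211.2]
scene lid_seat 0.77 [273.8 188.6] [466.3  30.2]
scene lid_seat 0.6 [291.2 251.4] [626.7 -60.4]
scene knob_grip 0.68 [189.8 231.7] [ 461.1 -208.2]
scene knob_grip 0.67 [254.9 221.6] [533.5 -85.1]
scene knob_grip 0.65 [270.5 174.9] [452.8  31.3]
scene knob_grip 0.54 [112.4 256.2] [ 405.9 -363.8]
scene knob_grip 0.51 [353.2 160.7] [552.1 215.6]
```

View pics/a3.png

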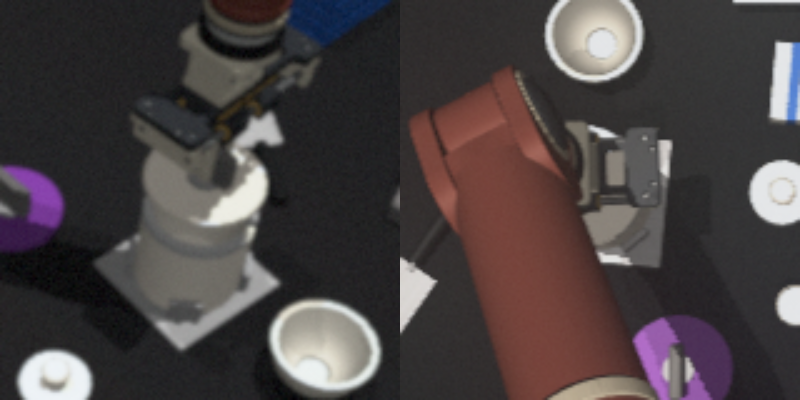

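{"fn": "arm_command", "kwargs": {
  "motion": [0.2,0.7,0.8,-0.4,0,0,0,0,0.5,0,0,0,0,0,0,0,0,0,0,0,0,0,0,0]
}}

```text
t: 11.8
eef_pos: [552.7, 223.5, 354.1]
tool_rot: [0.066, -3.141, -0.003]
contact_force: [-0.3, 0.9, -2.6]
gripper_width: 13.9
```

```bash
python3 - <<'E'
from plan import *
plan([((554,220.7,340),182.2)],40,8)
E
```

```text
t 11.8 pos [552.7 223.5 354.1] head -177.61 zax [-4.e-04  2.e-03 -1.e+00] j7 1.094 F [-0.3  0.9 -2.6] T [-0.01 -0.02 -0.04] w 13.883237697625685
-- 1
-0.12, -0.28, 1.41, 0.1, 0, 0.2
```

{"fn": "arm_command", "kwargs": {
  "motion": [-0.1,-0.3,0.3,0,0,0.2,0,0,0.5,0,0,0,0,0,0.4,0,0,0,0,0,0.3,0,0,0,0,0,0.2,0,0,0,0,0,0,0,0,0]
}}

```text
t: 12.4
eef_pos: [554.1, 219.8, 335.4]
tool_rot: [0.058, -3.141, -0.002]
contact_force: [-0.5, -0.4, -3.1]
gripper_width: 13.8
```

```bash
python3 - <<'E'
from plan import *
plan([((554,220.7,330),182.2)],40,8)
E
```

```text
t 12.4 pos [554.1 219.8 335.4] head -177.87 zax [-4.0e-04  1.4e-03 -1.0e+00] j7 1.092 F [-0.5 -0.4 -3.1] T [ 0.05  0.   -0.02] w 13.775049033833081
-- 1
0.01, 0.09, 0.54, 0.1, 0, -0.1
```

{"fn": "arm_command", "kwargs": {
  "motion": [0,0.1,0.2,0,0,0,0,0,0.2,0,0,0,0,0,0.2,0,0,0,0,0,0,0,0,0]
}}

```text
t: 12.8
eef_pos: [554.4, 221.1, 330.1]
tool_rot: [-0.059, 3.14, 0.003]
contact_force: [-0.7, 0.1, -1.0]
gripper_width: 13.7
```

```bash
python3 - <<'E'
from plan import *
plan([((554,220.7,323.8),182.2)],40,8)
E
```

```text
t 12.8 pos [554.4 221.1 330.1] head -177.86 zax [ 0.0012  0.002  -1.    ] j7 1.089 F [-0.7  0.1 -1. ] T [-0.13  0.29  0.02] w 13.73973017033769
-- 1
0.04, -0.04, 0.63, 0.1, 0.1, -0.1
```

{"fn": "arm_command", "kwargs": {
  "motion": [0,0,0.2,0,0,0,0,0,0,0,0,0]
}}

```text
t: 13.0
eef_pos: [554.5, 221.1, 329.5]
tool_rot: [-0.058, 3.139, 0.003]
contact_force: [-0.7, -0.3, -0.4]
gripper_width: 13.7
```

```bash
python3 - <<'E'
from plan import *
plan([((554,220.7,323.8),182.2)],40,8)
E
```

```text
t 13.0 pos [554.5 221.1 329.5] head -177.87 zax [ 0.0021  0.0022 -1.    ] j7 1.088 F [-0.7 -0.3 -0.4] T [-0.17  0.47  0.04] w 13.654791248719341
-- 1
0.05, -0.04, 0.57, 0.1, 0.1, -0.1
```

```bash
python3 - <<'E'
from plan import *
c=np.array([554,220.7])
for k in range(6):
  for n in('scene','top'):
    p,d=manip.capture(n); cv2.imwrite(f'pics/{n}4.png',p)
    for q in('lid_lug',):
        for r in manip.tip_of(n,q):
            w=atz(n,*r['location'],121.5)[:2]-c
            if np.hypot(*w)<80: print(n,q,round(r['score'],2),np.round(r['location'],1),np.round(w),np.degrees(np.arctan2(w[1],w[0])).round(1))
a=cv2.resize(cv2.imread('pics/scene4.png')[130:250,290:410],(600,600),interpolation=cv2.INTER_CUBIC)
cv2.imwrite('pics/a4.png',a)
E
```

```text
scene lid_lug 0.62 [371.  189.7] [54. 21.] 20.9
scene lid_lug 0.76 [368.9 188.2] [47. 20.] 23.4
scene lid_lug 0.9 [369.5 188.5] [49. 21.] 23.0
scene lid_lug 0.67 [370.6 190.3] [55. 18.] 18.5
scene lid_lug 0.98 [369.1 187.5] [46. 22.] 26.2
scene lid_lug 0.57 [370.2 188.6] [50. 22.] 23.5
```

View pics/a4.png

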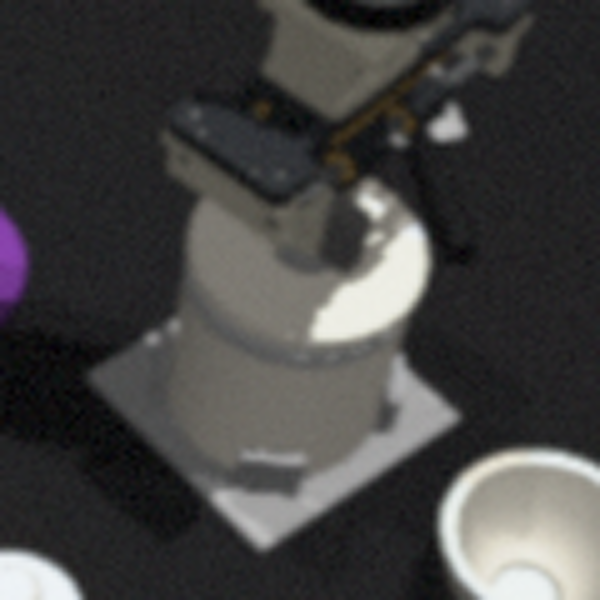

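The lug readings average about 22.6°, against notches at about 19.2°. I'll turn clockwise in small steps under light pressure and watch for a drop.

{"fn": "arm_command", "kwargs": {
  "motion": [0,0,0.05,0,0,2,0,0,0.05,0,0,0,0,0,0.05,0,0,0]
}}

```text
t: 14.5
eef_pos: [555.2, 220.3, 328.0]
tool_rot: [0.002, 3.138, 0.001]
contact_force: [-1.0, -0.4, 4.0]
gripper_width: 13.8
```

```bash
python3 - <<'E'
from plan import *
plan([((554,220.7,323.8),182.2)],40,8)
E
```

```text
t 14.5 pos [555.2 220.3 328. ] head 179.93 zax [ 3.9e-03  8.0e-04 -1.0e+00] j7 1.058 F [-1.  -0.4  4. ] T [-0.31  0.53  0.03] w 13.773595517109396
-- 1
0.12, 0.04, 0.42, 0, 0.2, -2.3
```

{"fn": "arm_command", "kwargs": {
  "motion": [0,0,0.03,0,0,2,0,0,0.03,0,0,0,0,0,0.03,0,0,0]
}}

```text
t: 14.8
eef_pos: [555.6, 219.7, 327.4]
tool_rot: [0.062, 3.136, -0.0]
contact_force: [0.2, -1.1, 4.4]
gripper_width: 13.7
```

```bash
python3 - <<'E'
from plan import *
plan([((554,220.7,323.8),182.2)],40,8)
E
```

```text
t 14.8 pos [555.6 219.7 327.4] head 177.72 zax [ 5.1e-03 -1.0e-04 -1.0e+00] j7 1.027 F [ 0.2 -1.1  4.4] T [-0.45  0.45  0.11] w 13.720335827048569
-- 1
0.17, 0.1, 0.36, 0, 0.3, -4.5
```

```bash
cat > tilt.py <<'E'
from plan import *
def tilt(k=4):
    ds=[]
    for i in range(k):
        p,d=manip.capture('scene'); ds.append(d)
    cv2.imwrite('pics/tilt_%d.png'%int(manip.sense()['t']*10),cv2.resize(p[130:250,290:410],(600,600),interpolation=cv2.INTER_CUBIC))
    d=np.mean(ds,0); f,cx,cy,E=cal('scene'); v,u=np.mgrid[:420,:560]
    P=(np.stack([(u-cx)/f*d,(v-cy)/f*d,d],-1)@E[:3,:3].T+E[:3,3]).reshape(-1,3)
    c=np.array([554,220.7]); r=np.hypot(*(P[:,:2]-c).T)
    m=(abs(P[:,2]-130)<14)&(r<60)&(r>22)
    q=P[m]
    for _ in range(6):
        A=np.c_[q[:,:2]-c,np.ones(len(q))]; s=np.linalg.lstsq(A,q[:,2],rcond=None)[0]; e=q[:,2]-A@s
        k=abs(e)<max(3,2*e.std()); q=q[k]
        if k.all(): break
    print('plane slope deg',np.degrees(s[:2]).round(2),'z',s[2].round(1),len(q),e.std().round(2))
    t=P[(r<85)&(abs(P[:,2]-8)<8)&(r>65)]; print('holder plate z',np.median(t[:,2]))
E
python3 -c "
from tilt import *
tilt()"; ls pics
```

```text
plane slope deg [-2.54 -0.18] z 129.5 717 0.8
holder plate z 7.473721854271389
a1.png
a2.png
a3.png
a4.png
c0.png
c1.png
r.png
scene0.png
scene1.png
scene2.png
scene3.png
scene4.png
tilt_150.png
top0.png
top1.png
top2.png
top3.png
top4.png
```

The flange plane shows the +x lug dropped and the -x lug still on the rim (2.5° tilt). The contact moment suggests the lid needs to go +y, so I'll shift it gently.

{"fn": "arm_command", "kwargs": {
  "motion": [0.05,0.2,0.03,0,0,0,0,0.1,0.03,0,0,0,0,0.05,0.03,0,0,0]
}}

```text
t: 15.3
eef_pos: [555.7, 222.2, 326.7]
tool_rot: [0.062, 3.135, -0.004]
contact_force: [-0.8, -3.4, 7.2]
gripper_width: 13.8
```

```bash
python3 - <<'E'
from tilt import *
plan([((554,220.7,323.8),182.2)],40,8)
tilt(3)
E
```

```text
t 15.3 pos [555.7 222.2 326.7] head 177.72 zax [ 0.0058 -0.0025 -1.    ] j7 1.022 F [-0.8 -3.4  7.2] T [-0.81  0.52  0.16] w 13.758248444291812
-- 1
0.16, -0.16, 0.29, -0.1, 0.3, -4.5
plane slope deg [-3.04 -0.37] z 129.0 724 0.91
holder plate z 7.439241526746287
```

{"fn": "arm_command", "kwargs": {
  "motion": [0,0,0.02,0,0,2,0,0,0.02,0,0,1,0,0,0.02,0,0,0]
}}

```text
t: 15.75
eef_pos: [555.6, 222.0, 326.7]
tool_rot: [0.148, 3.132, -0.004]
contact_force: [-0.8, -2.1, 5.0]
gripper_width: 13.7
```

```bash
python3 - <<'E'
from tilt import *
plan([((554,220.7,323.8),182.2)],40,8)
tilt(3)
E
```

```text
t 15.75 pos [555.6 222.  326.7] head 174.6 zax [ 0.0059 -0.0031 -1.    ] j7 0.978 F [-0.8 -2.1  5. ] T [-0.66  0.45  0.07] w 13.718202362852221
-- 1
0.15, -0.15, 0.29, -0.2, 0.3, -7.6
plane slope deg [-2.95 -0.22] z 128.9 728 0.93
holder plate z 7.415085434954108
```

```bash
ls pics/tilt* | tail -1
```

```text
pics/tilt_159.png
```

{"fn": "arm_command", "kwargs": {
  "motion": [0,-0.1,-0.1,0,0,0,0,0,-0.1,0,0,0,0,0,0,0,0,0]
}}

```text
t: 16.2
eef_pos: [555.4, 221.7, 327.6]
tool_rot: [0.147, 3.132, -0.002]
contact_force: [1.0, -1.2, 2.5]
gripper_width: 13.8
```

```bash
python3 - <<'E'
from tilt import *
plan([((554,220.7,323.8),182.2)],40,8)
tilt(3)
for i in range(3):
    for n in('scene','top'):
        p,d=manip.capture(n)
        for r in manip.tip_of(n,'lid_lug'):
            w=atz(n,*r['location'],119)[:2]-[554,220.7]
            if np.hypot(*w)<80: print(n,round(r['score'],2),np.round(r['location'],1),np.round(w),np.degrees(np.arctan2(w[1],w[0])).round(1))
cv2.imwrite('pics/top5.png',cv2.resize(p[130:270,130:270],(600,600),interpolation=cv2.INTER_CUBIC))
E
```

```text
t 16.2 pos [555.4 221.7 327.6] head 174.63 zax [ 0.0058 -0.0017 -1.    ] j7 0.98 F [ 1.  -1.2  2.5] T [-0.44  0.12  0.05] w 13.786596655314122
-- 1
0.13, -0.11, 0.38, -0.1, 0.3, -7.6
plane slope deg [-2.75  0.1 ] z 129.8 741 0.89
holder plate z 7.477756925913695
scene 0.61 [368.8 189.6] [49. 18.] 20.7
top 0.78 [187.5 178.2] [47. 16.] 18.7
scene 0.86 [367.5 189.7] [47. 16.] 18.5
top 0.57 [186.  177.3] [49. 20.] 22.0
scene 0.75 [369.7 190.5] [52. 18.] 18.9
top 0.52 [187.1 176. ] [53. 17.] 17.8
```

View pics/tilt_159.png

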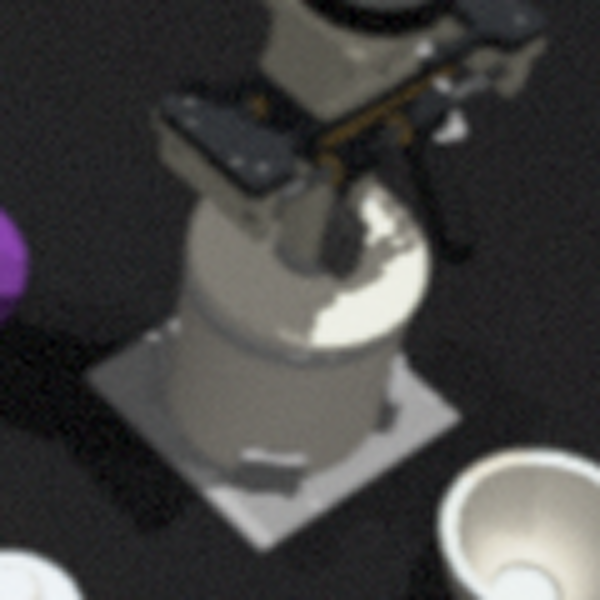

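View pics/top5.png

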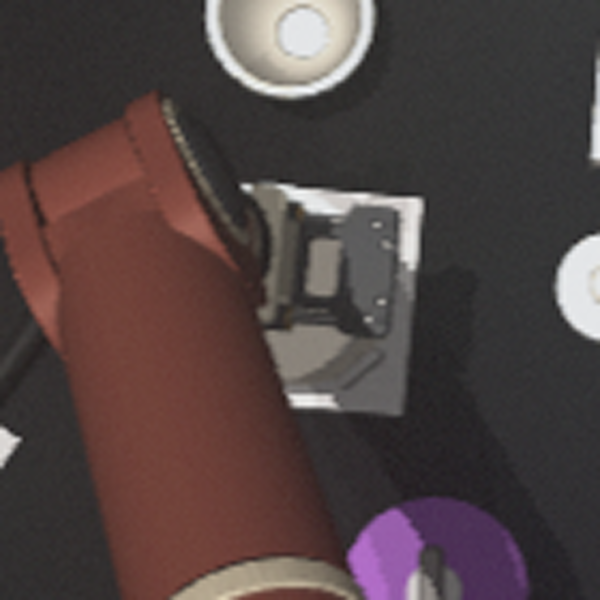

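{"fn": "arm_command", "kwargs": {
  "motion": [0.05,-0.05,-0.15,0,0.2,0,0,0,-0.1,0,0,0,0,0,0,0,0,2,0,0,0,0,0,1,0,0,0,0,0,0]
}}

```text
t: 17.45
eef_pos: [554.6, 220.4, 328.6]
tool_rot: [0.238, 3.132, -0.005]
contact_force: [1.5, -0.9, -1.9]
gripper_width: 13.9
```

```bash
python3 - <<'E'
from tilt import *
plan([((554,220.7,323.8),182.2)],40,8)
tilt(2)
E
```

```text
t 17.45 pos [554.6 220.4 328.6] head 171.32 zax [ 0.     -0.0032 -1.    ] j7 0.936 F [ 1.5 -0.9 -1.9] T [-0.27 -0.29  0.02] w 13.927930333690396
-- 2
0.03, 0.01, 0.24, -0.1, 0, -5.4
0.03, 0.02, 0.24, -0.1, 0, -5.5
plane slope deg [-2.32  0.12] z 130.6 744 1.11
holder plate z 7.485161100463301
```

{"fn": "arm_command", "kwargs": {
  "motion": [0,0,0.15,0,0,0,0,0,0.15,0,0,0,0,0,0.1,0,0,0,0,0,0,0,0,0]
}}

```text
t: 17.95
eef_pos: [554.7, 220.5, 327.7]
tool_rot: [0.236, 3.131, -0.004]
contact_force: [0.3, -1.5, 1.2]
gripper_width: 13.5
```

```bash
python3 - <<'E'
from tilt import *
plan([((554,220.7,323.8),182.2)],40,8)
tilt(2)
E
```

```text
t 17.95 pos [554.7 220.5 327.7] head 171.37 zax [ 0.0013 -0.0028 -1.    ] j7 0.936 F [ 0.3 -1.5  1.2] T [-0.48  0.25  0.06] w 13.522063035751998
-- 2
0.04, 0.01, 0.2, -0.1, 0, -5.4
0.03, 0.01, 0.19, -0.1, 0.1, -5.4
plane slope deg [-3.02  0.07] z 129.7 752 1.1
holder plate z 7.2909270814568
```

{"fn": "arm_command", "kwargs": {
  "motion": [0,0,-0.1,0,0,2,0,0,0,0,0,2,0,0,0.1,0,0,0,0,0,0.1,0,0,0,0,0,0,0,0,0]
}}

```text
t: 18.55
eef_pos: [554.8, 220.4, 327.5]
tool_rot: [0.355, 3.119, -0.005]
contact_force: [-0.6, -2.5, 1.0]
gripper_width: 13.7
```

```bash
python3 - <<'E'
from tilt import *
plan([((554,220.7,323.8),182.2)],40,8)
tilt(2)
for i in range(3):
    for n in('scene','top'):
        p,d=manip.capture(n)
        for r in manip.tip_of(n,'lid_lug'):
            w=atz(n,*r['location'],119)[:2]-[554,220.7]
            if np.hypot(*w)<80: print(n,round(r['score'],2),np.round(r['location'],1),np.round(w),np.degrees(np.arctan2(w[1],w[0])).round(1))
E
```

```text
t 18.55 pos [554.8 220.4 327.5] head 167.02 zax [ 0.0018 -0.0032 -1.    ] j7 0.875 F [-0.6 -2.5  1. ] T [-0.57  0.27  0.05] w 13.730328526329947
-- 2
0.04, 0.01, 0.18, -0.1, 0.1, -7.6
0.04, 0.01, 0.19, -0.1, 0, -7.6
plane slope deg [-3.31  0.23] z 129.6 781 1.08
holder plate z 7.526046528889253
scene 0.95 [369.5 188.7] [48. 22.] 24.7
top 0.59 [186.7 179.6] [43. 18.] 22.6
scene 0.73 [347.9 178.8] [-12.   5.] 158.1
scene 0.56 [368.8 187.6] [44. 24.] 28.0
top 0.57 [189.  177.9] [48. 12.] 14.0
```

```bash
python3 - <<'E'
from h import *
from scipy.optimize import least_squares
for n,ds in(('scene',[np.load('scene0.npy')]),('top',np.load('ds.npy'))):
    d=np.median(ds,0); f,cx,cy,E=cal(n); v,u=np.mgrid[:420,:560]
    D=np.stack([(u-cx)/f,(v-cy)/f,np.ones_like(d)],-1)@E[:3,:3].T
    P=D*d[...,None]+E[:3,3]
    k=(abs(P[...,2]-118)<(7 if n=='scene' else 5))&(np.hypot(P[...,0]-554,P[...,1]-220.7)<75)
    print(n,'zmed',np.median(P[k][:,2]))
    W=(E[:3,3]+D*((118-E[2,3])/D[...,2])[...,None])[k][:,:2] if n=='top' else P[k][:,:2]
    r0=np.hypot(*(W-[554,220.7]).T); W=W[(r0>46)&(r0<64)]
    g=lambda q:np.hypot(W[:,0]-q[0],W[:,1]-q[1])-q[2]
    s=least_squares(g,[554,220,55],loss='soft_l1'); print(s.x,len(W))
# image-based edge of the rim outer in scene: fit ellipse by optimising ring contrast
for n in('scene','top'):
    im=cv2.cvtColor(cv2.imread(f'pics/{n}0.png'),cv2.COLOR_BGR2GRAY).astype(np.float32); f,cx,cy,E=cal(n)
    th=np.radians(np.arange(0,360,1.5)); 
    def samp(c,r,z=118):
        P=np.stack([c[0]+r*np.cos(th),c[1]+r*np.sin(th),np.full_like(th,z)],-1); q=(P-E[:3,3])@E[:3,:3]
        return cv2.remap(im,(q[:,0]/q[:,2]*f+cx).astype(np.float32)[None],(q[:,1]/q[:,2]*f+cy).astype(np.float32)[None],cv2.INTER_LINEAR)[0]
    best=max(((sum(np.mean(samp((x,y),r)) for r in(52,54,56,58))-2*np.mean(samp((x,y),47))-2*np.mean(samp((x,y),63)),x,y) for x in np.arange(548,560,.5) for y in np.arange(214,228,.5)))
    print(n,'img',best)
E
```

```text
scene zmed 117.04501768563978
[556.33626103 217.77663911  55.08677902] 472
top zmed 119.18803903844957
[553.78492767 221.10767372  55.20188561] 456
scene img (np.float32(357.40347), np.float64(554.5), np.float64(219.5))
top img (np.float32(321.54184), np.float64(554.5), np.float64(220.5))
```

{"fn": "arm_command", "kwargs": {
  "motion": [0,-0.15,0,0,0,0,0,-0.1,0.02,0,0,0,0,-0.1,0.02,0,0,0]
}}

```text
t: 19.55
eef_pos: [554.2, 219.1, 327.3]
tool_rot: [0.353, 3.117, 0.005]
contact_force: [0.5, -0.4, 4.4]
gripper_width: 14.0
```

```bash
python3 - <<'E'
from tilt import *
plan([((554,220.7,323.8),182.2)],40,8)
tilt(1)
E
```

```text
t 19.55 pos [554.2 219.1 327.3] head 167.08 zax [ 0.0047  0.0025 -1.    ] j7 0.879 F [ 0.5 -0.4  4.4] T [-0.1   0.42  0.03] w 14.00557730222395
-- 2
0.03, 0.07, 0.17, 0.1, 0.1, -7.6
0.02, 0.08, 0.18, 0.1, 0.2, -7.5
plane slope deg [-3.53  0.68] z 129.3 725 1.36
holder plate z 7.25482715266196
```

{"fn": "arm_command", "kwargs": {
  "motion": [0,0.05,-0.1,0,0,0,0,0,0,0,0,0,0,0,0,0,0,0],
  "gripper": 200
}}

```text
t: 19.9
eef_pos: [553.9, 220.1, 326.8]
tool_rot: [0.353, 3.119, 0.006]
contact_force: [0.6, 0.4, -0.1]
gripper_width: 20.1
```

```bash
python3 - <<'E'
from tilt import *
plan([((554,220.7,323.8),182.2)],40,8)
tilt(2)
E
```

```text
t 19.9 pos [553.9 220.1 326.8] head 167.09 zax [ 0.0036  0.0034 -1.    ] j7 0.879 F [ 0.6  0.4 -0.1] T [ 0.02 -0.   -0.01] w 20.058358783492217
-- 2
0, 0.03, 0.15, 0.1, 0.1, -7.6
0, 0.03, 0.15, 0.1, 0.1, -7.5
plane slope deg [-3.58  0.27] z 129.5 759 1.09
holder plate z 7.468556773291539
```

{"fn": "arm_command", "kwargs": {
  "motion": [0,0,0,0,0,4,0,0,0,0,0,4,0,0,0,0,0,2,0,0,0,0,0,0],
  "gripper": 212
}}

```text
t: 20.4
eef_pos: [554.0, 219.5, 326.4]
tool_rot: [0.632, 3.075, 0.003]
contact_force: [-0.2, 0.0, 1.4]
gripper_width: 16.2
```

```bash
python3 - <<'E'
from tilt import *
plan([((554,220.7,323.8),182.2)],40,8)
tilt(2)
E
```

```text
t 20.4 pos [554.  219.5 326.4] head 156.78 zax [ 0.003   0.0016 -1.    ] j7 0.735 F [-0.2  0.   1.4] T [-0.12  0.02  0.16] w 16.158043114529967
-- 4
0.01, 0.03, 0.06, 0, 0, -6.4
0.01, 0.03, 0.07, 0.1, 0.1, -6.3
0.01, 0.03, 0.06, 0, 0, -6.4
0, 0.03, 0.07, 0, 0.1, -6.3
plane slope deg [-3.78  0.64] z 129.5 836 1.11
holder plate z 7.415839416096105
```

{"fn": "arm_command", "kwargs": {
  "motion": [0,0.1,0,0,0,-4,0,0,-0.05,0,0,-4,0,0,0,0,0,0,0,0,0,0,0,0]
}}

```text
t: 20.9
eef_pos: [554.0, 220.5, 326.2]
tool_rot: [0.408, 3.114, 0.004]
contact_force: [0.2, -0.1, 0.8]
gripper_width: 15.6
```

```bash
python3 - <<'E'
from tilt import *
plan([((554,220.7,323.8),182.2)],40,8)
tilt(2)
E
```

```text
t 20.9 pos [554.  220.5 326.2] head 165.07 zax [ 0.0011  0.0025 -1.    ] j7 0.85 F [ 0.2 -0.1  0.8] T [ 0.    0.02 -0.05] w 15.572194867231916
-- 3
0, 0.01, 0.08, 0, 0, -5.7
0, 0, 0.08, 0.1, 0, -5.7
0, 0.01, 0.08, 0, 0.1, -5.7
plane slope deg [-3.66 -0.28] z 129.5 789 1.11
holder plate z 7.3694894082258315
```

{"fn": "arm_command", "kwargs": {
  "motion": [0,0,0,0,0,-3,0,0,0,0,0,-3,0,-0.1,0,0,0,0,0,0,0,0,0,0]
}}

```text
t: 21.4
eef_pos: [553.6, 219.6, 326.2]
tool_rot: [0.245, 3.132, 0.003]
contact_force: [-1.8, 0.4, -0.6]
gripper_width: 15.6
```

```bash
python3 - <<'E'
from tilt import *
plan([((554,220.7,323.8),182.2)],40,8)
tilt(2)
E
```

```text
t 21.4 pos [553.6 219.6 326.2] head 171.06 zax [ 3.0e-04  2.1e-03 -1.0e+00] j7 0.935 F [-1.8  0.4 -0.6] T [-0.01 -0.01  0.04] w 15.577232539935077
-- 2
-0.01, 0.06, 0.12, 0.1, 0, -5.6
-0.02, 0.06, 0.12, 0, 0, -5.5
plane slope deg [-3.4   0.56] z 129.5 758 1.06
holder plate z 7.464331225477281
```

```bash
cat > lidc.py <<'E'
from tilt import *
from scipy.optimize import least_squares
def lidc(k=3):
    A=[]
    for i in range(k):
        for n in('scene','top'):
            p,d=manip.capture(n)
            if n=='scene': im=p;dd=d
            else: tp,td=p,d
            for r in manip.tip_of(n,'lid_lug'):
                w=atz(n,*r['location'],117)[:2]-[554,220.5]
                if 35<np.hypot(*w)<75: A.append((n[0],round(r['score'],2),np.degrees(np.arctan2(w[1],w[0])).round(1)))
    print(A)
    f,cx,cy,E=cal('scene'); v,u=np.mgrid[:420,:560]
    for nm,d in(('scene',dd),('top',td)):
        f,cx,cy,E=cal(nm)
        P=np.stack([(u-cx)/f*d,(v-cy)/f*d,d],-1)@E[:3,:3].T+E[:3,3]
        m=(abs(P[...,2]-129.5)<8)&(np.hypot(P[...,0]-554,P[...,1]-220.7)<75)
        W=P[m][:,:2]; a=np.degrees(np.arctan2(W[:,1]-220.7,W[:,0]-554)); r=np.hypot(W[:,0]-554,W[:,1]-220.7)
        B=[]
        for lo in range(-180,180,10):
            s=(a>=lo)&(a<lo+10)
            if s.sum()>4 and r[s].max()>56: j=np.argsort(r*s)[-2]; B.append(W[j])
        B=np.array(B)
        if len(B)>6:
            s=least_squares(lambda q:np.hypot(B[:,0]-q[0],B[:,1]-q[1])-q[2],[554,220.7,61],loss='soft_l1'); print(nm,'lid centre',s.x.round(1),len(B))
    cv2.imwrite('pics/l_s.png',cv2.resize(im[130:240,290:410],(600,550),interpolation=cv2.INTER_CUBIC))
if __name__=='__main__': lidc()
E
python3 lidc.py
```

```text
[('s', 0.72, np.float64(17.1)), ('t', 0.59, np.float64(10.3)), ('s', 0.86, np.float64(26.8)), ('t', 0.56, np.float64(16.8)), ('s', 0.77, np.float64(17.2)), ('t', 0.71, np.float64(22.5))]
scene lid centre [553.9 220.3  61.2] 27
top lid centre [551.8 221.9  60.5] 13
```

View pics/l_s.png

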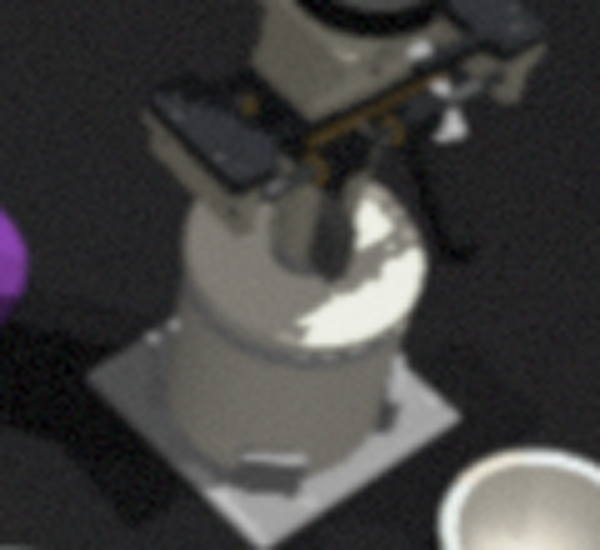

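{"fn": "arm_command", "kwargs": {
  "motion": [0.05,0.05,0,0,0,-3,0,0,0,0,0,-3,0,0,0,0,0,0]
}}

```text
t: 22.4
eef_pos: [553.5, 219.7, 325.9]
tool_rot: [0.075, 3.14, 0.002]
contact_force: [-0.1, 0.9, -0.6]
gripper_width: 16.1
```

```bash
python3 - <<'E'
from tilt import *
plan([((554,220.7,323.8),182.2)],40,8)
tilt(1)
E
```

```text
t 22.4 pos [553.5 219.7 325.9] head 177.26 zax [ 0.0011  0.0013 -1.    ] j7 1.02 F [-0.1  0.9 -0.6] T [-0.03  0.02  0.  ] w 16.091553549310994
-- 1
-0.04, 0.1, 0.21, 0.1, 0.1, -4.9
plane slope deg [-3.27  0.45] z 129.2 679 1.33
holder plate z 7.507665789695807
```

{"fn": "arm_command", "kwargs": {
  "motion": [0.05,0.05,0,0,0,-3,0,0,0,0,0,-3,0,0,0,0,0,0]
}}

```text
t: 22.75
eef_pos: [553.0, 219.9, 325.7]
tool_rot: [-0.087, 3.14, 0.001]
contact_force: [-0.6, -0.0, -0.8]
gripper_width: 16.0
```

```bash
python3 - <<'E'
from tilt import *
plan([((554,220.7,323.8),182.2)],40,8)
tilt(1)
E
```

```text
t 22.75 pos [553.  219.9 325.7] head -176.83 zax [ 8.e-04  8.e-04 -1.e+00] j7 1.102 F [-0.6 -0.  -0.8] T [ 0.08 -0.07 -0.03] w 16.00007603420042
-- 1
-0.1, 0.07, 0.19, 0, 0, 1
plane slope deg [0.12 0.25] z 125.7 707 1.37
holder plate z 7.2496457659956945
```

The lid is now level at flange height 125.7 (126 means fully home). I'll realign with the bar, lower slightly and close the grip.

{"fn": "arm_command", "kwargs": {
  "motion": [-0.1,0.05,0.15,0,0,4,0,0,0.1,0,0,4,0,0,0,0,0,0,0,0,0,0,0,0]
}}

```text
t: 23.2
eef_pos: [553.7, 220.5, 323.1]
tool_rot: [0.146, 3.138, -0.0]
contact_force: [-0.5, -0.2, 0.1]
gripper_width: 15.8
```

{"fn": "arm_command", "kwargs": {
  "motion": [0,0,0,0,0,0,0,0,0,0,0,0,0,0,0,0,0,0],
  "gripper": 255
}}

```text
t: 23.5
eef_pos: [553.7, 220.3, 323.1]
tool_rot: [-0.143, -3.138, 0.001]
contact_force: [-0.1, -1.1, -0.6]
gripper_width: 13.9
```

```bash
python3 - <<'E'
from tilt import *
plan([((554,220.7,323.8),182.2)],40,8)
tilt(2)
E
```

```text
t 23.5 pos [553.7 220.3 323.1] head 174.77 zax [-1.e-04 -7.e-04 -1.e+00] j7 0.984 F [-0.1 -1.1 -0.6] T [ 0.02 -0.03  0.02] w 13.896410491319237
-- 1
-0.03, 0.04, -0.07, 0, 0, -7.4
plane slope deg [0.04 0.11] z 125.7 732 1.09
holder plate z 7.390956000963797
```

{"fn": "arm_command", "kwargs": {
  "motion": [0,0,0,0,0,3,0,0,0,0,0,3,0,0,0,0,0,3]
}}

```text
t: 23.9
eef_pos: [553.7, 220.0, 323.1]
tool_rot: [-0.396, -3.116, 0.001]
contact_force: [0.6, -0.1, -0.3]
gripper_width: 14.0
```

```bash
cat > st.py <<'E'
from plan import *
s=manip.sense(); x=R.from_rotvec(s['tool_rot']).as_matrix()
print(round(s['t'],2),np.round(s['eef_pos'],1),'head',np.degrees(np.arctan2(x[1,0],x[0,0])).round(2),x[:,2].round(4),'F',np.round(s['contact_force'],1),'T',np.round(s['wrist_torque'],3),'w',round(s['gripper_width'],1),'j7',round(s['joints'][6],3),'v7',round(s['joint_velocities'][6],3))
E
python3 st.py
```

```text
23.9 [553.7 220.  323.1] head 165.53 [-4.e-04 -9.e-04 -1.e+00] F [ 0.6 -0.1 -0.3] T [-0.068  0.03   0.096] w 14.0 j7 0.855 v7 -0.425
```

{"fn": "arm_command", "kwargs": {
  "motion": [0,0,0,0,0,3,0,0,0,0,0,3,0,0,0,0,0,3]
}}

```text
t: 24.2
eef_pos: [553.6, 219.8, 323.1]
tool_rot: [-0.646, -3.074, 0.003]
contact_force: [-1.2, 0.6, -0.3]
gripper_width: 14.0
```

```bash
python3 st.py
```

```text
24.2 [553.6 219.8 323.1] head 156.26 [-6.0e-04 -1.6e-03 -1.0e+00] F [-1.2  0.6 -0.3] T [-0.047  0.01   0.135] w 14.0 j7 0.726 v7 -0.426
```

{"fn": "arm_command", "kwargs": {
  "motion": [0,0.02,0,0,0,2,0,0,0,0,0,2,0,0,0,0,0,2]
}}

```text
t: 24.5
eef_pos: [553.9, 218.5, 323.1]
tool_rot: [0.813, 3.034, -0.008]
contact_force: [-0.3, -2.0, 0.7]
gripper_width: 13.9
```

```bash
python3 st.py
```

```text
24.5 [553.9 218.5 323.1] head 150.0 [-9.0e-04 -5.1e-03 -1.0e+00] F [-0.3 -2.   0.7] T [-0.253  0.032  0.398] w 13.9 j7 0.639 v7 -0.289
```

{"fn": "arm_command", "kwargs": {
  "motion": [0,0.05,0,-0.2,0,2,0,0.02,0,0,0,2,0,0,0,0,0,0]
}}

```text
t: 24.8
eef_pos: [553.8, 218.2, 323.1]
tool_rot: [0.927, 3.001, -0.007]
contact_force: [0.1, -2.5, 0.6]
gripper_width: 13.8
```

```bash
python3 -c "
from tilt import *
tilt(2)"; python3 st.py
```

```text
plane slope deg [0.   0.04] z 125.7 857 1.06
holder plate z 7.46982007953045
24.9 [553.8 218.2 323.1] head 145.72 [-0.0011 -0.0042 -1.    ] F [-1.2 -2.8  1.1] T [-0.433  0.123  0.288] w 13.6 j7 0.581 v7 0.002
```

{"fn": "arm_command", "kwargs": {
  "motion": [0,0,0,0,0,2,0,0,0,0,0,2]
}}

```text
t: 25.1
eef_pos: [553.8, 218.1, 323.1]
tool_rot: [1.036, 2.966, -0.007]
contact_force: [-0.7, -2.8, 1.4]
gripper_width: 13.8
```

```bash
python3 st.py
```

```text
25.1 [553.8 218.1 323.1] head 141.47 [-0.0014 -0.0043 -1.    ] F [-0.7 -2.8  1.4] T [-0.461  0.178  0.367] w 13.8 j7 0.522 v7 -0.29
```

{"fn": "arm_command", "kwargs": {
  "motion": [0,0,0,0,0,2,0,0,0,0,0,1]
}}

```text
t: 25.3
eef_pos: [553.7, 218.0, 323.1]
tool_rot: [1.121, 2.935, -0.008]
contact_force: [-1.0, -2.4, 1.9]
gripper_width: 14.0
```

```bash
python3 st.py
```

```text
25.3 [553.7 218.  323.1] head 138.18 [-0.0016 -0.0046 -1.    ] F [-1.  -2.4  1.9] T [-0.486  0.229  0.39 ] w 14.0 j7 0.476 v7 -0.152
```

Torque has held at 0.37–0.40 N m from 150° to 138°, so the clutch has slipped about 0.2–0.3 rad. I'll stop and release.

{"fn": "arm_command", "kwargs": {
  "motion": [0,0,0,0,0,-0.5,0,0,0,0,0,0,0,0,0,0,0,0,0,0,0,0,0,0,0,0,0,0,0,0,0,0,0,0,0,0],
  "gripper": 120
}}

```text
t: 25.9
eef_pos: [554.1, 221.1, 323.2]
tool_rot: [1.112, 2.938, 0.005]
contact_force: [0.1, -0.6, -0.3]
gripper_width: 48.5
```

{"fn": "arm_command", "kwargs": {
  "motion": [0,0,-0.5,0,0,0,0,0,-1.5,0,0,0,0,0,-2,0,0,0,0,0,-2,0,0,0,0,0,-2,0,0,0,0,0,-1,0,0,0,0,0,0,0,0,0]
}}

```text
t: 26.6
eef_pos: [553.9, 220.7, 417.6]
tool_rot: [-1.114, -2.937, -0.005]
contact_force: [0.1, 0.6, 0.5]
gripper_width: 49.4
```

```bash
python3 -c "
from tilt import *
tilt(2)
p,d=manip.capture('scene'); cv2.imwrite('pics/f_s.png',p)
p,d=manip.capture('top'); cv2.imwrite('pics/f_t.png',p)"; python3 st.py
```

```text
plane slope deg [0.08 0.04] z 125.6 979 1.09
holder plate z 7.51026430622602
26.8 [553.4 220.6 414.8] head 138.49 [-4.6e-03  6.0e-04 -1.0e+00] F [ 0.3 -0.1 -0.1] T [-0.016  0.008  0.008] w 49.2 j7 0.472 v7 0.0
```

View pics/f_s.png

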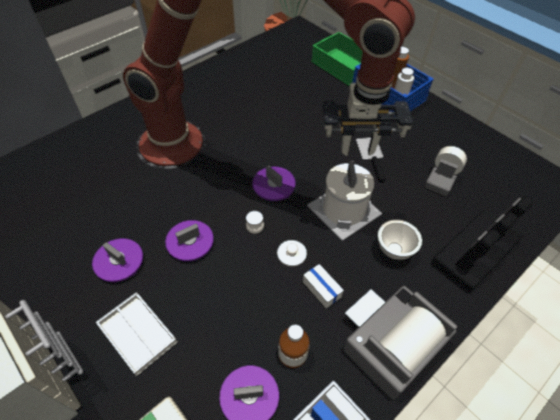

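```bash
python3 - <<'E'
from h import *
p,d=manip.capture('scene'); f,cx,cy,E=cal('scene'); v,u=np.mgrid[:420,:560]
P=np.stack([(u-cx)/f*d,(v-cy)/f*d,d],-1)@E[:3,:3].T+E[:3,3]
q=P[(np.hypot(P[...,0]-554,P[...,1]-220)<45)&(abs(P[...,2]-156)<20)]
print(len(q),q.mean(0),q[:,2].max()); w,V=np.linalg.eigh(np.cov(q[:,:2].T)); print(np.degrees(np.arctan2(V[1,1],V[0,1])),w)
E
```

```text
198 [558.77875953 212.16714041 161.38555861] 175.00382199948285
141.91892478390426 [ 18.63713935 362.4574602 ]
```

```bash
python3 -c "
from h import *
print(manip.job_done())"
```

```text
the job is handed in; nothing more can be done
None
```

The lid is seated on the canister and I turned the knob past the clutch's first click, well short of the second. I then released it, backed off and handed the job in at about 27 s; no verdict was reported.

**Seating:** I gripped the white lid's bar knob and carried it over. I measured the notches at about 19° from world x. On the first try only one lug dropped in, leaving the lid tilted about 3.5°. Loosening the grip and turning the lid back a little let the second lug fall home.

**Tightening:** I gripped again and turned clockwise until the torque held at 0.37–0.40 N m from 150° to 138°, which is the clutch slipping.

**Last checks:**
- **Lid:** after letting go, the flange top measured 125.6 mm (126 is fully home) and was level to within 0.1°.
- **Contact:** the hand stood clear, with about zero force on it.
- **Other things:** they looked in place in the scene picture; I did not measure them.

**Not confirmed:**
- **Clutch slip:** I couldn't read it directly. From torque and angle I put it at about 0.15–0.3 rad, inside the 0.06–0.6 rad limits.
- **Bar angle:** the camera put the bar about 4° short of the hand's angle, so the slip may be at the low end of that range.
- **Lid and canister position:** the two cameras disagreed by about 2–3 mm on both centres. I relied on the level, full-depth seating instead.

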